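# Swap the stone on the scale with one from the blocked stone case

### The arm

A 6-joint arm with a two-finger parallel gripper is mounted at the origin on a cart in front of the work surface, level with it; the furniture and walls round the work are solid. World frame = base frame: x ahead of the robot, y to its left, z up, the work surface at z = 0. Lengths are in m, angles in rad, forces in N, time in s.
With the tool pointing down it reaches from about 0.225 to 0.875 m from the base axis. Payload 3.4 kg.
Tool frame: the origin (TCP) lies at the very end of the fingers, on their centre line; the grasp point (between the pads) lies 19 mm behind it; z points along the fingers, y is the direction in which the jaws open and shut (so a half turn about z gives the same grasp; the last joint's range is limited). The gripper opens to 85 mm and grips with 20 to 120 N. Pads are 22 mm wide; open, the fingers measure 114 mm over their backs; the gripper's body (76 mm by 85 mm) begins 54 mm behind the grasp point. The pads swing forward as they close: fully open they stand 13 mm farther back than shut.
Start: joints at [1.222, 0.276, 1.505, -0, 1.361, -0.121], TCP at [0.13, 0.56, 0.231] pointing down, gripper open.
Joint ranges: [-2.89, 2.89], [-0.75, 2.08], [0.22, 2.7], [-1.18, 4.32], [0.11, 2.71], [-2.7, 2.7]. Speed limits (rad/s): [2.57, 2.57, 3.14, 3.14, 3.14, 3.14].

### API

Orientations are given as a unit quaternion [w, x, y, z].
In Python, from rig import get_state, get_image, calibration, sign_off gives the robot as it stands. The module is installed in compiled form; this text tells all that it offers.
- The arm moves only by the tool drive_tool, never from a script. Its argument "targets" is one flat list of numbers, 7 for each row, row after row: the turn, a rotation vector about the tool's x, y, z in degrees, then the shift along the tool's x, y, z in mm, then the opening, from 0 (shut) to 1 (fully open). In form: [wx, wy, wz, tx, ty, tz, fingers, wx, wy, wz, tx, ty, tz, fingers, ...]. A call has 1 to 12 rows; each row shifts and turns the commanded pose from where the row before left it, along the tool's axes as they then stand; what a row does not reach is not made up. A row lasts 1/8 s, in which the tool goes at most 62.5 mm and 10.7 degrees, less where a joint would pass 70% of its speed; a pose out of reach is approached as far as the arm can. A call is refused whole if a number of a shift passes 62.5 or a number of a turn 10.7, either way. A call with a gripper value outside its range is refused whole. The fingers move at their own pace and stop on an object; "grip_force" is the grip in N (left out, the last holds). Time passes only in rows, so rows that do not move let the fingers close. It gives the time, the measured TCP pose, the force and the opening at its end, in the units of the state.
- get_state(): the state, without advancing time (a new reading comes with each control period).
- get_image(name): name is "scene" or "top" or "wrist"; returns the picture (400x640x3 uint8, red, green, blue); there is no depth.
- calibration(name): a dict with "mtx" (3x3 intrinsics, pixels), "world_to_cam" (4x4, takes a point from world to camera coordinates); the wrist camera has in their place "hand_eye" (4x4, takes a point from camera to tool coordinates, whose origin is the TCP and whose axes are the flange's). Camera axes: x right, y down, z forward; pixel columns grow to the right and rows downward; lengths in m; the calibration is good to about 2 mm. A picture is of the moment at which its call begins: read the wrist's pose just before it. calibration takes no time and is no camera call.
- sign_off(): hands the job in, once; it reports no verdict.
The state is a dict: "clock": time; "qpos": joint angles; "qd": joint speeds; "effort": joint torques, N m; "position": TCP position; "ee_rot": TCP orientation; "contact_force": force on the tool from outside, world axes, zero at the start; "moment": the same for the moment, N m; "width": finger opening in m.
Only numpy, scipy, OpenCV 4.12 (cv2) and the standard library are available. Lean on these libraries where they do the work, as an engineer would, in place of code of your own. Each camera call takes 0.05 s, during which the arm holds its last target.

### The job

A jar and a dropper bottle stand in front of the stone case and block its sliding lid: stand both upright in the steel tray, then draw the lid right open. Put the oval stone that lies on the scale flat into a compartment of its own in the case, and after that lay the round stone from the case flat on the scale's pan; the large oval stone stays where it lies. Then slide the lid fully shut and stand the jar and the bottle back in their recesses in the wooden stand, neither of them ever tipped over.

Things in the scene. Friction and masses are not known exactly. Their poses are not given: they have to be found in the camera images.
- jar: screw-lid polish jar, white with a black lid, 55 mm across and 68 mm tall; the lid is 53 mm across, from 54 to 68 mm above the foot; origin at the centre of its foot, z up. Starts in the wide recess of the wooden stand. About 0.11 kg.
- dropper: small amber dropper bottle, 102 mm tall: straight glass body 33 mm across up to 56 mm, sloping shoulder, a collar 24 mm across from 62 to 77 mm, a rubber bulb 13 mm across above it; best gripped round the upper body; origin at the centre of its foot, z up. Starts in the narrow recess of the stand. About 0.07 kg.
- round_stone: round cabochon (domed stone, flat underneath), 23 x 23 mm, 8 mm high; origin at the centre of its flat underside, z up. Starts in a compartment of the case.
- oval_stone: small oval cabochon, 22 mm (its x) by 30 mm (its y), 8 mm high; origin at the centre of its flat underside, z up. Starts on the scale's pan, its 22 mm width roughly along the scale's x.
- large_stone: large oval cabochon, 26 mm (its x) by 36 mm (its y), 10 mm high; origin at the centre of its flat underside, z up. Starts in another compartment of the case and stays there.
- stone_case: fixed wooden stone case, 110 (x) x 198 (y) x 43 mm high, with a clear sliding lid; origin at the centre of its underside, x to its back. Three compartments, centres at y = -62, 0, +62 mm, each 58 mm wide (y), from x = -47 to +47 mm, floor 6 mm above the origin, dividers 33 mm high; the open lid uncovers x = -42 to +47. Stones start within 4 mm of x = +4 mm, their x within 0.3 rad of the case's x.
- case_lid (a joint): opening of the clear lid: 0 shut, 0.09 m fully open; it slides along the case's -x, low over the stand, with about 1.5 N of friction, and stays where it is left. It is moved by its steel bar pull: a round bar 10 mm thick, 76 mm long along the case's y, its axis 60 mm above the case's origin at y = 0, x = -47.5 mm minus the opening; 14 mm are free under the bar.
- bottle_stand: fixed wooden bottle stand in front of the case, 84 mm (x) by 180 mm (y), 14 mm high; origin at the centre of its underside, axes as the case's. Two round recesses with their floor 5 mm above the origin: the wide one for the jar, 66 mm across, at x = 0, y = +44 mm; the narrow one for the dropper bottle, 44 mm across, at x = 0, y = -46 mm. The open lid passes over the empty stand.
- tray: fixed shallow steel tray, inside 125 mm (x) by 185 mm (y), rim 18 mm high, floor 2.5 mm above the origin; origin at the centre of its underside. Stands to the left or the right of the case.
- scale: fixed black pocket scale, 132 mm (x) by 82 mm (y); its square steel pan, 68 x 66 mm, is centred at x = +24 mm, y = 0, its top 20 mm above the origin; origin at the centre of its underside. Stands on the other side of the case from the tray.
Things that resemble listed ones, but are neither listed nor needed, are in the scene too. Leave any green or red look-alike of the dropper alone.

How it is judged:
On the way, in this order (a step that is already met when the one before it is completed fails the run):
1. jar and dropper bottle stand upright in the tray, released, the lid still shut (x of jar in the frame of tray between -0.055 and 0.055 m and y of jar in the frame of tray between -0.085 and 0.085 m and z of each of jar, dropper in the frame of tray below 0.008 m and angle between each of jar, dropper's own z axis and vertical below 0.1 rad and linear speed of each of jar, dropper below 0.02 m/s and x of dropper in the frame of tray between -0.055 and 0.055 m and y of dropper in the frame of tray between -0.085 and 0.085 m and contact force between the fingers and jar below 0.05 N and contact force between the fingers and dropper below 0.05 N and value of joint case_lid below 0.02 m), for 0.2 s.
2. the lid is drawn open, at least 80 of its 90 mm, jar and bottle still in the tray (value of joint case_lid above 0.08 m and x of jar in the frame of tray between -0.055 and 0.055 m and y of jar in the frame of tray between -0.085 and 0.085 m and z of each of jar, dropper in the frame of tray below 0.008 m and angle between each of jar, dropper's own z axis and vertical below 0.1 rad and linear speed of each of jar, dropper below 0.02 m/s and x of dropper in the frame of tray between -0.055 and 0.055 m and y of dropper in the frame of tray between -0.085 and 0.085 m), for 0.2 s.
3. the oval stone lies flat and released in a compartment of its own, the round one not yet on the scale (x of oval_stone in the frame of stone_case between -0.045 and 0.045 m and z of oval_stone in the frame of stone_case between 0.002 and 0.012 m and angle between oval_stone's own z axis and vertical below 0.2 rad and linear speed of oval_stone below 0.02 m/s and (y of oval_stone in the frame of stone_case between -0.086 and -0.038 m or y of oval_stone in the frame of stone_case between -0.024 and 0.024 m or y of oval_stone in the frame of stone_case between 0.038 and 0.086 m) and (y of any of oval_stone, large_stone in the frame of stone_case below -0.091 m or y of any of oval_stone, large_stone in the frame of stone_case above -0.033 m or x of large_stone in the frame of stone_case below -0.05 m or x of large_stone in the frame of stone_case above 0.05 m) and (y of any of oval_stone, large_stone in the frame of stone_case below -0.029 m or y of any of oval_stone, large_stone in the frame of stone_case above 0.029 m or x of large_stone in the frame of stone_case below -0.05 m or x of large_stone in the frame of stone_case above 0.05 m) and (y of any of oval_stone, large_stone in the frame of stone_case below 0.033 m or y of any of oval_stone, large_stone in the frame of stone_case above 0.091 m or x of large_stone in the frame of stone_case below -0.05 m or x of large_stone in the frame of stone_case above 0.05 m) and (y of any of oval_stone, round_stone in the frame of stone_case below -0.091 m or y of any of oval_stone, round_stone in the frame of stone_case above -0.033 m or x of round_stone in the frame of stone_case below -0.05 m or x of round_stone in the frame of stone_case above 0.05 m) and (y of any of oval_stone, round_stone in the frame of stone_case below -0.029 m or y of any of oval_stone, round_stone in the frame of stone_case above 0.029 m or x of round_stone in the frame of stone_case below -0.05 m or x of round_stone in the frame of stone_case above 0.05 m) and (y of any of oval_stone, round_stone in the frame of stone_case below 0.033 m or y of any of oval_stone, round_stone in the frame of stone_case above 0.091 m or x of round_stone in the frame of stone_case below -0.05 m or x of round_stone in the frame of stone_case above 0.05 m) and contact force between the fingers and oval_stone below 0.05 N and not (x of round_stone in the frame of scale between -0.004 and 0.052 m and y of round_stone in the frame of scale between -0.027 and 0.027 m and z of round_stone in the frame of scale between 0.016 and 0.024 m and angle between round_stone's own z axis and vertical below 0.2 rad and linear speed of round_stone below 0.02 m/s)), for 0.2 s.
4. the round stone lies flat and released on the scale's pan (x of round_stone in the frame of scale between -0.004 and 0.052 m and y of round_stone in the frame of scale between -0.027 and 0.027 m and z of round_stone in the frame of scale between 0.016 and 0.024 m and angle between round_stone's own z axis and vertical below 0.2 rad and linear speed of round_stone below 0.02 m/s and contact force between the fingers and round_stone below 0.05 N), for 0.2 s.
5. the lid is shut again, within 4 mm (value of joint case_lid below 0.004 m), for 0.2 s.
At the end, for the whole second after the job is handed in: Jar and bottle upright (0.1 rad) in their own recesses, within 10 mm of centre; lid shut within 4 mm; oval stone flat in a compartment of its own; large oval stone within 15 mm of where it lay; round stone flat on the pan, centre 6 mm or more inside its edge; all at rest (x of jar in the frame of bottle_stand between -0.01 and 0.01 m and y of jar in the frame of bottle_stand between 0.034 and 0.054 m and z of each of jar, dropper in the frame of bottle_stand below 0.0085 m and angle between each of jar, dropper's own z axis and vertical below 0.1 rad and linear speed of each of jar, dropper, oval_stone, large_stone, round_stone below 0.02 m/s and x of dropper in the frame of bottle_stand between -0.01 and 0.01 m and y of dropper in the frame of bottle_stand between -0.056 and -0.036 m and x of oval_stone in the frame of stone_case between -0.045 and 0.045 m and z of oval_stone in the frame of stone_case between 0.002 and 0.012 m and angle between each of oval_stone, large_stone, round_stone's own z axis and vertical below 0.2 rad and (y of oval_stone in the frame of stone_case between -0.086 and -0.038 m or y of oval_stone in the frame of stone_case between -0.024 and 0.024 m or y of oval_stone in the frame of stone_case between 0.038 and 0.086 m) and (y of any of oval_stone, large_stone in the frame of stone_case below -0.091 m or y of any of oval_stone, large_stone in the frame of stone_case above -0.033 m or x of large_stone in the frame of stone_case below -0.05 m or x of large_stone in the frame of stone_case above 0.05 m) and (y of any of oval_stone, large_stone in the frame of stone_case below -0.029 m or y of any of oval_stone, large_stone in the frame of stone_case above 0.029 m or x of large_stone in the frame of stone_case below -0.05 m or x of large_stone in the frame of stone_case above 0.05 m) and (y of any of oval_stone, large_stone in the frame of stone_case below 0.033 m or y of any of oval_stone, large_stone in the frame of stone_case above 0.091 m or x of large_stone in the frame of stone_case below -0.05 m or x of large_stone in the frame of stone_case above 0.05 m) and x of large_stone in the frame of stone_case between -0.045 and 0.045 m and z of large_stone in the frame of stone_case between 0.002 and 0.012 m and (y of large_stone in the frame of stone_case between -0.086 and -0.038 m or y of large_stone in the frame of stone_case between -0.024 and 0.024 m or y of large_stone in the frame of stone_case between 0.038 and 0.086 m) and distance of large_stone from where it was at the start of the episode below 0.015 m and x of round_stone in the frame of scale between -0.004 and 0.052 m and y of round_stone in the frame of scale between -0.027 and 0.027 m and z of round_stone in the frame of scale between 0.016 and 0.024 m and value of joint case_lid below 0.004 m); the robot touches nothing.
It fails at once if the jar or the dropper bottle is tipped over (angle between any of jar, dropper's own z axis and vertical above 0.7 rad).
It fails at once if the large oval stone is moved away (30 mm or more) (distance of large_stone from where it was at the start of the episode above 0.03 m).
It also fails if it takes over 131 s, if anything falls off the work surface, if the arm or the gripper's body presses on something with over 40 N, if the wrist force passes 120 N, or if a joint passes its speed limit or range.

## Working session

There is one attempt and no reset: what is moved stays moved. The work goes in short steps, Python scripts to look and compute and a tool call to move; the robot and the scene stay as the last step left them, time stands still between calls to the robot, and variables do not carry over. Pictures are saved under pics/ and viewed, and the job is handed in when it is done.

Besides the shell and the picture viewer there is one more tool, called after "Request:" as a command line: name --argument value ..., lists and objects as JSON in quotes. drive_tool: Moves the arm, as the interface text tells. Its arguments: {"type":"object","properties":{"targets":{"type":"array"},"grip_force":{"type":"number"}},"required":["targets"]}

```bash
mkdir -p pics; cat > h.py <<'E'
import numpy as np, cv2
from rig import get_state,get_image,calibration,sign_off
def save(n,img,s=1):
    if s!=1: img=cv2.resize(img,None,fx=s,fy=s,interpolation=cv2.INTER_CUBIC)
    cv2.imwrite('pics/'+n+'.png',img[:,:,::-1])
def ray(name,uv,z,c=None,st=None):
    """pixels -> world on plane z"""
    c=c or calibration(name)
    K=np.array(c['mtx']);uv=np.atleast_2d(np.array(uv,float))
    d=np.linalg.solve(K,np.c_[uv,np.ones(len(uv))].T).T
    if name=='wrist':
        R,p=pose(st); H=np.array(c['hand_eye']); T=np.eye(4);T[:3,:3]=R;T[:3,3]=p; M=T@H
    else: M=np.linalg.inv(np.array(c['world_to_cam']))
    d=d@M[:3,:3].T;o=M[:3,3]
    return o+d*((z-o[2])/d[:,2])[:,None]
def proj(name,P,st=None):
    c=calibration(name);P=np.atleast_2d(np.array(P,float))
    if name=='wrist':
        R,p=pose(st);T=np.eye(4);T[:3,:3]=R;T[:3,3]=p;W=np.linalg.inv(T@np.array(c['hand_eye']))
    else: W=np.array(c['world_to_cam'])
    q=P@W[:3,:3].T+W[:3,3];q=q@np.array(c['mtx']).T
    return q[:,:2]/q[:,2:]
def pose(st):
    from scipy.spatial.transform import Rotation as Ro
    w,x,y,z=st['ee_rot'];return Ro.from_quat([x,y,z,w]).as_matrix(),np.array(st['position'])
E
python3 - <<'E'
from h import *
s=get_state();print(s);print(pose(s)[0].round(3))
for n in('scene','top','wrist'):
    im=get_image(n);np.save('pics/'+n+'0.npy',im);save(n+'0',im)
    print(n,calibration(n))
E
```

```text
{'clock': 0.0, 'qpos': array([ 1.22201463e+00,  2.76622925e-01,  1.50613309e+00, -2.52767775e-05,
        1.36068020e+00, -1.20974394e-01]), 'qd': array([-0.00032409,  0.00076909, -0.00090883, -0.00073147, -0.0025813 ,
        0.00038023]), 'effort': array([-1.58687097e-03, -4.16769791e+01, -2.45806271e+01, -4.66463280e-04,
        1.09372748e-02,  3.81266568e-05]), 'position': array([0.12967988, 0.55965201, 0.23042379]), 'ee_rot': array([-2.02503085e-04,  1.13654833e-01,  9.93519868e-01, -8.99350971e-04]), 'contact_force': array([-0.27565844,  0.07088995,  0.26505086]), 'moment': array([ 0.00951724, -0.03653429, -0.02308022]), 'width': 0.08532611504090473}
[[-0.974  0.226 -0.001]
 [ 0.226  0.974 -0.002]
 [ 0.    -0.002 -1.   ]]
scene {'mtx': array([[399.30588723,   0.        , 315.40383139],
       [  0.        , 399.30588723, 198.77561839],
       [  0.        ,   0.        ,   1.        ]]), 'world_to_cam': array([[ 0.48423595, -0.87485836, -0.01176426, -0.31822763],
       [-0.54614431, -0.29173273, -0.78525054,  0.33986432],
       [ 0.68355098,  0.38667153, -0.61906639,  0.8624
[... 321 characters left out ...]
[-0.98680531, -0.03193936, -0.1587298 ,  0.5304116 ],
       [ 0.15963207, -0.02800607, -0.98677924,  1.53980102],
       [ 0.        ,  0.        ,  0.        ,  1.        ]])}
wrist {'mtx': array([[352.72401812,   0.        , 321.81608384],
       [  0.        , 352.72401812, 204.65584122],
       [  0.        ,   0.        ,   1.        ]]), 'hand_eye': array([[-1.55392104e-04, -9.54215925e-01, -2.99118612e-01,
         7.67156380e-02],
       [ 9.99999936e-01, -2.45021366e-04,  2.62140811e-04,
         7.38811725e-04],
       [-3.23429388e-04, -2.99118552e-01,  9.54215902e-01,
        -1.42816455e-01],
       [ 0.00000000e+00,  0.00000000e+00,  0.00000000e+00,
         1.00000000e+00]])}
```

View pics/scene0.png

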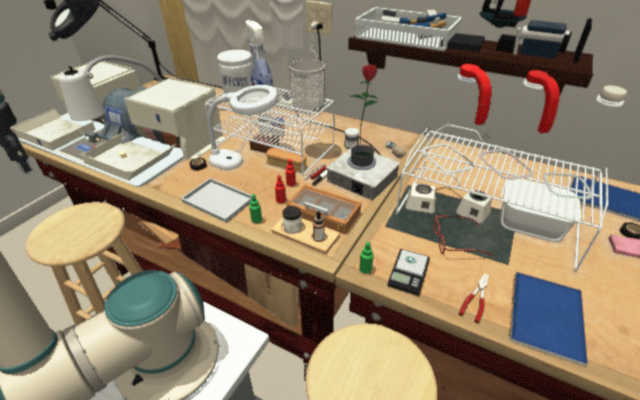

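View pics/top0.png

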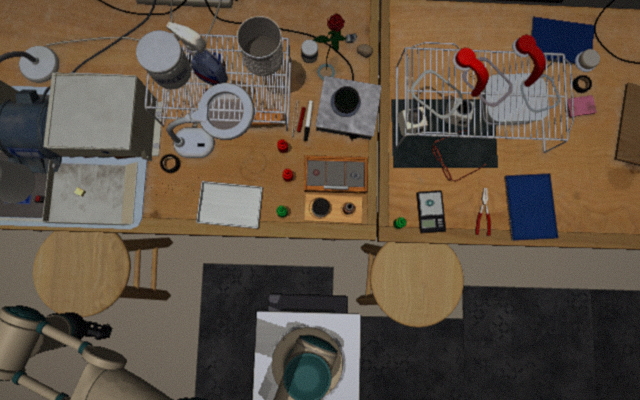

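View pics/wrist0.png

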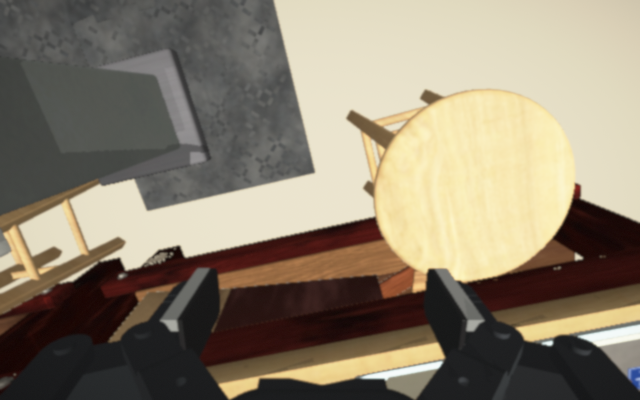

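The top view shows the tray at (230,205), the stand at (335,208) with the jar at (320,207) and the dropper at (349,208), the case at (337,173), and the scale at (430,212). There are green look-alikes at (282,211) and (400,223), and red ones at (283,146) and (288,175). The black-lidded white jar at (310,50), far back, could be mistaken for the target jar.

```bash
python3 - <<'E'
from h import *
t=np.load('pics/top0.npy');save('topc',t[140:245,190:320+140],2.9)
s=np.load('pics/scene0.npy');save('scc',s[150:300,170:440],2.9)
for n,uv,z in [('jar',(320,207),.073),('drop',(349,208),.1),('case',(336,174),.04),('scale',(430,212),.02),('tray',(230,205),.01),('green',(282,211),.09),('green2',(400,223),.09),('red',(288,175),.09)]:
    print(n,ray('top',uv,z).round(3))
E
```

```text
jar [[ 0.467 -0.024  0.073]]
drop [[ 0.463 -0.11   0.1  ]]
case [[ 0.577 -0.072  0.04 ]]
scale [[ 0.468 -0.373  0.02 ]]
tray [[0.472 0.258 0.01 ]]
green [[0.449 0.09  0.09 ]]
green2 [[ 0.424 -0.265  0.09 ]]
red [[0.559 0.076 0.09 ]]
```

View pics/topc.png

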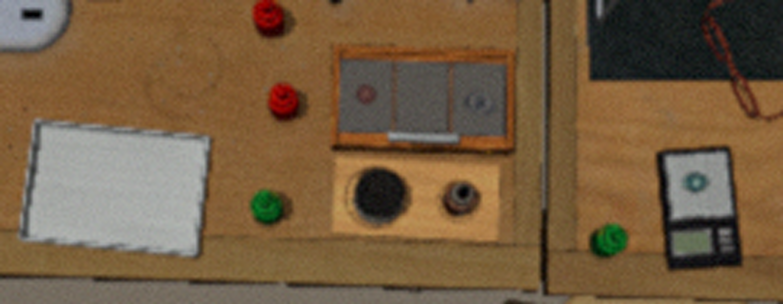

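View pics/scc.png

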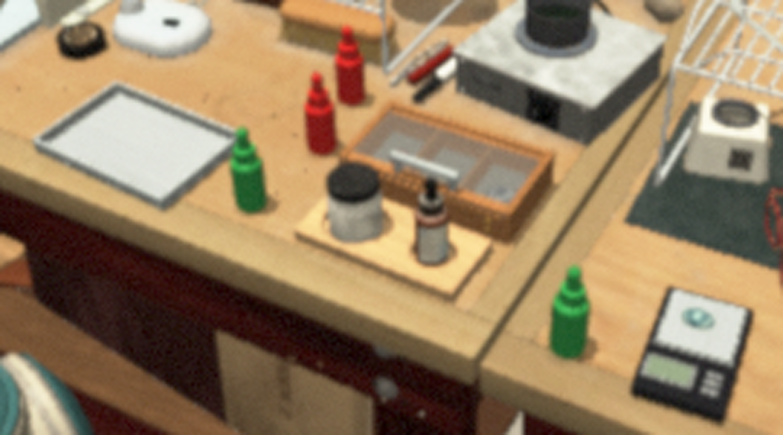

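Request:
drive_tool --targets '[0,0,-6.5,0,0,0,1,0,0,-6.5,0,0,0,1,0,0,0,-27,-51,-12,1,0,0,0,-27,-51,-12,1,0,0,0,-27,-51,-12,1,0,0,0,-27,-51,-12,1,0,0,0,-27,-51,-12,1,0,0,0,-27,-51,-12,1,0,0,0,-27,-51,-12,1,0,0,0,-27,-51,-12,1,0,0,0,-27,-51,-12,1,0,0,0,-27,-51,-12,1]' --grip_force 30

```text
clock: 1.65
position: [0.3998, 0.0482, 0.3517]
ee_rot: [0.0, 0.001, 1.0, 0.0]
contact_force: [0.7, 0.3, -0.3]
width: 0.0852
```

Request:
drive_tool --targets '[0,0,0,0,0,0,1]'

```text
clock: 1.78
position: [0.4014, 0.0465, 0.3516]
ee_rot: [0.001, 0.004, 1.0, -0.001]
contact_force: [-0.2, -0.3, 0.2]
width: 0.0854
```

```bash
python3 - <<'E'
from h import *
import pickle
s=get_state();im=get_image('wrist');print(s['clock'],s['position'],pose(s)[0].round(3))
pickle.dump((s,im),open('w1.pkl','wb'));save('w1',im)
E
```

```text
1.775 [0.40138963 0.04645226 0.35157097] [[-1.     0.008  0.001]
 [ 0.008  1.    -0.001]
 [-0.001 -0.001 -1.   ]]
```

View pics/w1.png

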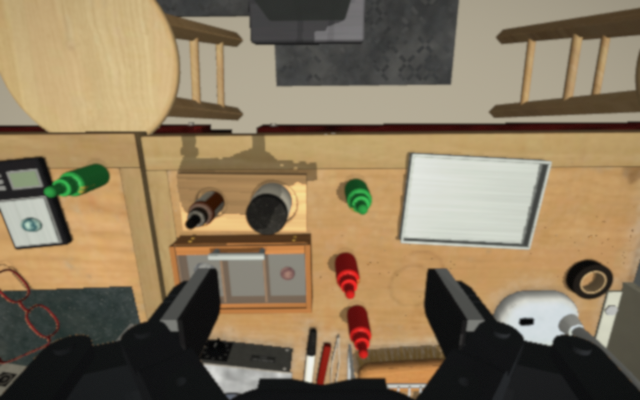

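The wrist view shows all of it: jar lid at (268,212), amber dropper bulb at (193,223), case with the bar at (237,255), tray at (477,200), scale at (33,205). The green look-alikes are at (357,197) and (80,180). I'll crop in to pick edge points.

```bash
python3 - <<'E'
from h import *
import pickle
s,im=pickle.load(open('w1.pkl','rb'))
save('w1a',im[160:315,165:325],4.9)
save('w1b',im[145:255,395:560],4.7)
save('w1c',im[150:255,0:115],5)
E
```

```text
(no output)
```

View pics/w1a.png

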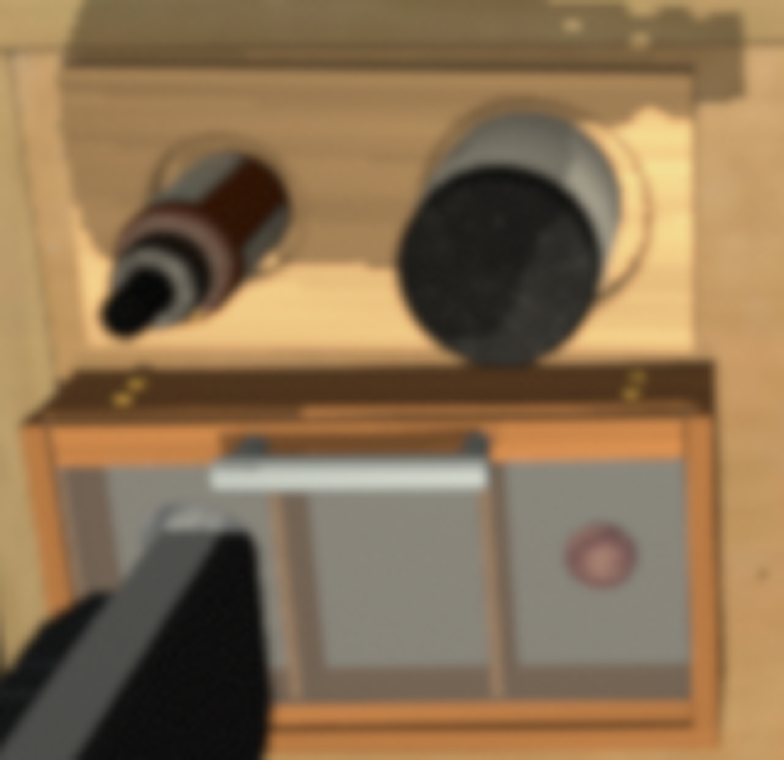

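View pics/w1b.png

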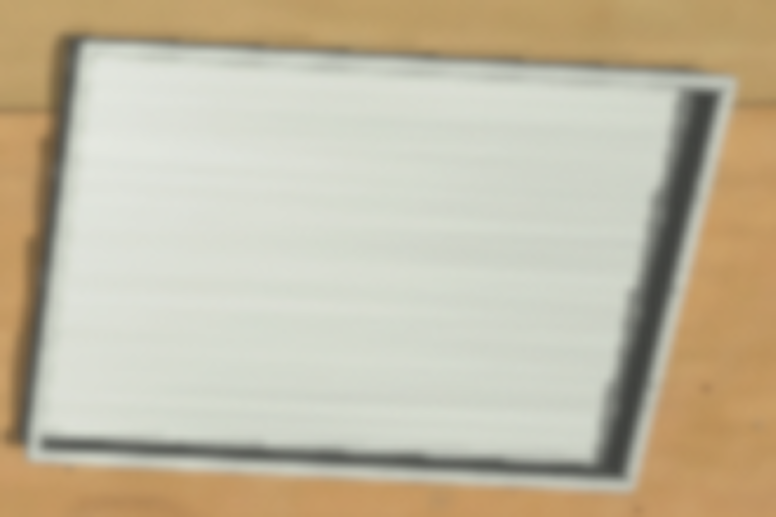

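View pics/w1c.png

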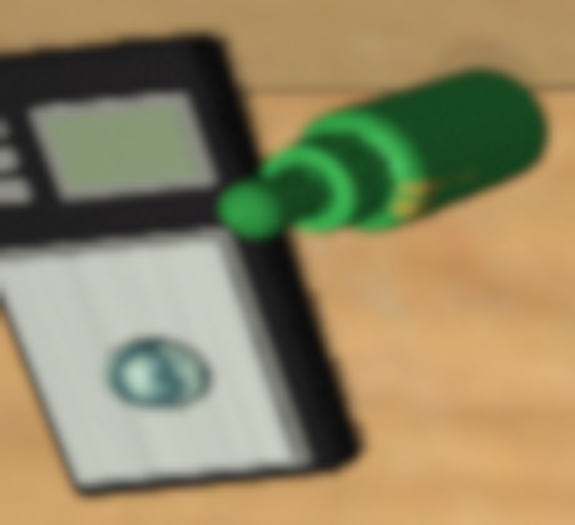

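```bash
python3 - <<'E'
from h import *
import pickle
s,im=pickle.load(open('w1.pkl','rb'))
def f(n,pts,z,k,o):
    P=ray('wrist',np.array(pts,float)/k+o,z,st=s);print(n);print((P[:,:2]*1000).round(1).tolist());return P
a=(4.9,np.array([165,160]));b=(4.7,np.array([395,145]));c=(5,np.array([0,150]))
f('stand nl,nr,fr,fl',[(64,66),(693,66),(693,352),(88,352)],.014,*a)
f('jarlid',[(500,265),(400,265),(600,265)],.073,*a)
f('bulb, collar top ctr',[(137,312)],.105,*a);f('collar',[(182,268)],.082,*a)
f('recess n',[(222,133)],.014,*a);
f('case nl nr fr',[(25,420),(712,410),(717,742)],.043,*a)
f('bar',[(210,473),(488,473)],.064,*a)
f('round',[(601,555)],.010,*a)
f('tray',[(70,38),(735,80),(632,490),(28,458)],.018,*b)
f('pan nr fl fr',[(225,238),(85,490),(310,465)],.020,*c)
f('oval',[(160,373)],.024,*c)
E
```

```text
stand nl,nr,fr,fl
[[428.9, -153.0], [430.4, 25.3], [517.5, 23.5], [516.0, -157.3]]
jarlid
[[469.3, -22.8], [469.1, -48.5], [469.5, 3.0]]
bulb, collar top ctr
[[469.6, -105.3]]
collar
[[466.4, -101.6]]
recess n
[[448.9, -110.3]]
case nl nr fr
[[525.1, -165.4], [523.5, 30.0], [632.7, 29.5]]
bar
[[531.9, -107.0], [532.5, -30.9]]
round
[[587.1, -7.0]]
tray
[[402.5, 166.1], [416.2, 359.7], [546.0, 351.7], [533.6, 161.8]]
pan nr fl fr
[[460.6, -341.7], [537.2, -401.6], [529.8, -333.7]]
oval
[[499.3, -366.7]]
```

Request:
drive_tool --targets '[0,0,0,-14,-14,35,0.88,0,0,0,-14,-14,35,0.88,0,0,0,-14,-14,35,0.88,0,0,0,-14,-14,35,0.88,0,0,0,-14,-14,35,0.88,0,0,0,0,0,0,0.88,0,0,0,0,0,0,0.88]'

```text
clock: 2.7
position: [0.4691, -0.0187, 0.177]
ee_rot: [0.0, -0.0, 1.0, 0.0]
contact_force: [-0.2, 0.2, 0.4]
width: 0.0751
```

```bash
cat > look.py <<'E'
import sys,pickle
from h import *
n=sys.argv[1];cam=sys.argv[2] if len(sys.argv)>2 else 'wrist'
s=get_state();im=get_image(cam);pickle.dump((s,im),open(n+'.pkl','wb'))
print(s['clock'],(s['position']*1000).round(1),s['width'].round(4),s['contact_force'].round(1));print(pose(s)[0].round(3).tolist())
if len(sys.argv)>3:
    x0,x1,y0,y1=map(int,sys.argv[3].split(','));im=im[y0:y1,x0:x1]
    k=min(780/(x1-x0),580/(y1-y0));print('k',k)
    save(n,im,k)
else: save(n,im)
E
python3 look.py w2
```

```text
Traceback (most recent call last):
  File "look.py", line 5, in <module>
    print(s['clock'],(s['position']*1000).round(1),s['width'].round(4),s['contact_force'].round(1));print(pose(s)[0].round(3).tolist())
                                                   ^^^^^^^^^^^^^^^^
AttributeError: 'float' object has no attribute 'round'
```

```bash
sed -i "s/s\['width'\].round(4)/round(s['width'],4)/" look.py; python3 look.py w2
```

```text
2.75 [469.4 -19.  177.6] 0.0751 [ 0.3 -0.1 -0.4]
[[-1.0, -0.001, 0.002], [-0.001, 1.0, 0.0], [-0.002, 0.0, -1.0]]
```

View pics/w2.png

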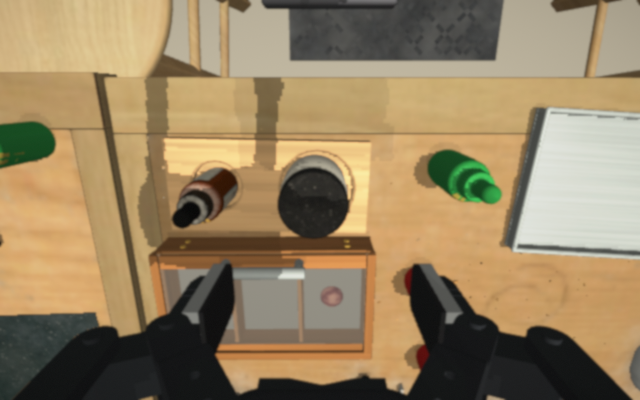

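The wrist view shows the lid disc at (313,202) and the bulb tip at about (181,217). I'll refine the jar and dropper positions from these.

```bash
python3 - <<'E'
from h import *
import pickle
s,im=pickle.load(open('w2.pkl','rb'))
g=im.max(2)
m=((g<75)).astype(np.uint8);m[245:]=0;m[:140]=0;m[:,:260]=0;m[:,370:]=0
n,l,st,ce=cv2.connectedComponentsWithStats(m);i=1+st[1:,4].argmax();print(st[i],ce[i]);
cnt=max(cv2.findContours((l==i).astype(np.uint8),0,2)[0],key=len);e=cv2.minEnclosingCircle(cnt);print(e)
print(ray('wrist',[e[0],ce[i]],.073,st=s))
print(ray('wrist',[(e[0][0]-e[1],e[0][1]),(e[0][0]+e[1],e[0][1])],.073,st=s))
save('w2a',im[130:330,140:390],3.1)
E
```

```text
[ 278  168   70   72 3851] [312.61776162 202.88132952]
((312.5, 203.3428497314453), 35.93569564819336)
[[ 0.46962669 -0.02491986  0.073     ]
 [ 0.46927197 -0.02483077  0.073     ]]
[[ 0.46963246 -0.05129898  0.073     ]
 [ 0.46962092  0.00146259  0.073     ]]
```

View pics/w2a.png

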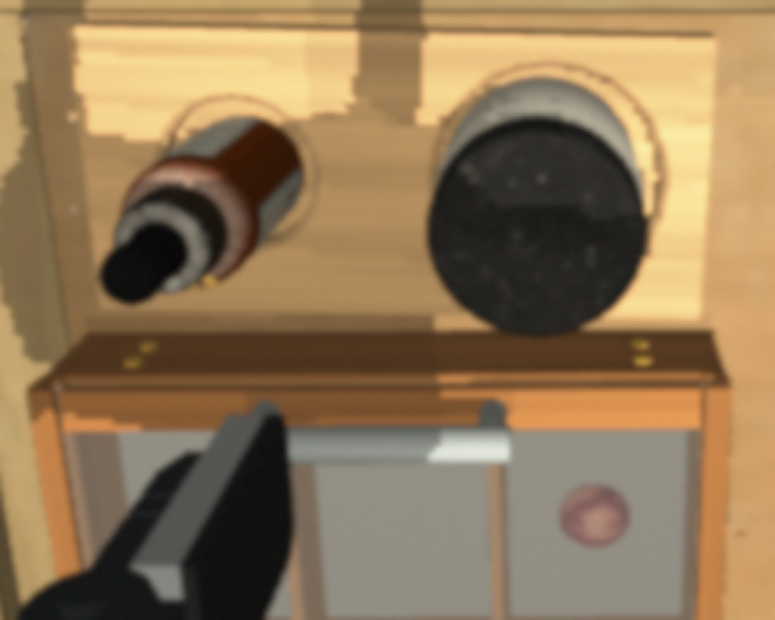

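```bash
python3 - <<'E'
from h import *
import pickle
s,im=pickle.load(open('w2.pkl','rb'))
o=np.array([140,130])
f=lambda p,z:print((ray('wrist',np.array(p)/3.1+o,z,st=s)[:,:2]*1000).round(1).tolist())
f([(549,176),(243,170)],.014)
f([(137,272)],.104);f([(173,237)],.082)
f([(75,25),(714,33),(700,318),(100,310)],.014)
f([(30,387),(728,382)],.043)
f([(595,515)],.011)
E
```

```text
[[472.4, -22.3], [470.7, -110.5]]
[[469.8, -107.6]]
[[469.2, -107.5]]
[[429.3, -153.5], [431.4, 23.7], [516.6, 23.1], [514.0, -157.3]]
[[525.5, -166.5], [524.0, 27.6]]
[[586.2, -7.9]]
```

Request:
drive_tool --targets '[0,0,0,0,-6,40,0.88,0,0,0,0,0,40,0.88,0,0,0,0,0,40,0.88,0,0,0,0,0,28,0.88,0,0,0,0,0,0,0.88,0,0,0,0,0,0,0.4,0,0,0,0,0,0,0.4,0,0,0,0,0,0,0.4,0,0,0,0,0,0,0.4]' --grip_force 30

```text
clock: 3.92
position: [0.4708, -0.0262, 0.0303]
ee_rot: [0.002, 0.0, 1.0, -0.0]
contact_force: [-0.7, 1.3, 6.0]
width: 0.0532
```

```bash
python3 look.py w3
```

```text
3.925 [470.8 -26.2  30.3] 0.0532 [-0.7  1.3  6. ]
[[-1.0, 0.001, 0.004], [0.001, 1.0, -0.0], [-0.004, -0.0, -1.0]]
```

View pics/w3.png

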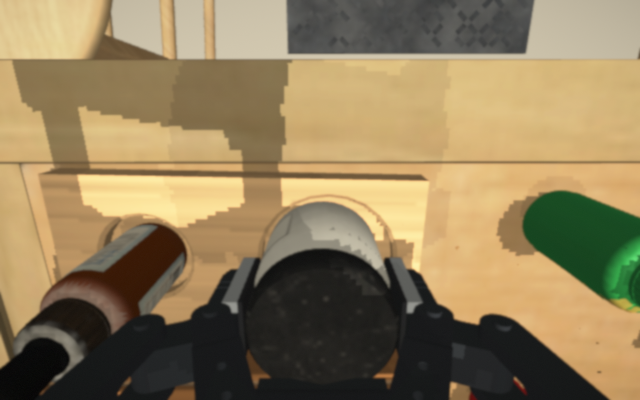

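Request:
drive_tool --targets '[0,0,0,0,0,-20,0.4,0,0,0,0,0,-40,0.4,0,0,0,0,0,-40,0.4,0,0,0,0,0,-40,0.4,0,0,0,-1,20,0,0.4,0,0,0,-1,45,0,0.4,0,0,0,-1,50,0,0.4,0,0,0,-1,50,0,0.4,0,0,0,-1,50,0,0.4,0,0,0,-1,50,0,0.4,0,0,0,0,41,0,0.4,0,0,0,0,20,0,0.4]'

```text
clock: 5.48
position: [0.4755, 0.3018, 0.169]
ee_rot: [0.001, -0.001, 1.0, 0.0]
contact_force: [0.2, -1.3, -2.0]
width: 0.0533
```

Request:
drive_tool --targets '[0,0,0,0,0,0,0.4,0,0,0,0,0,30,0.4,0,0,0,0,0,50,0.4,0,0,0,0,0,40,0.4,0,0,0,0,0,10,0.4,0,0,0,0,0,5,0.4,0,0,0,0,0,0,0.4,0,0,0,0,0,0,0.4]'

```text
clock: 6.48
position: [0.4767, 0.3003, 0.0348]
ee_rot: [0.001, 0.0, 1.0, 0.001]
contact_force: [0.1, 0.3, -0.6]
width: 0.0535
```

```bash
python3 look.py w4
```

```text
6.475 [476.7 300.3  34.8] 0.0535 [ 0.1  0.3 -0.6]
[[-1.0, 0.001, 0.003], [0.001, 1.0, 0.001], [-0.003, 0.001, -1.0]]
```

View pics/w4.png

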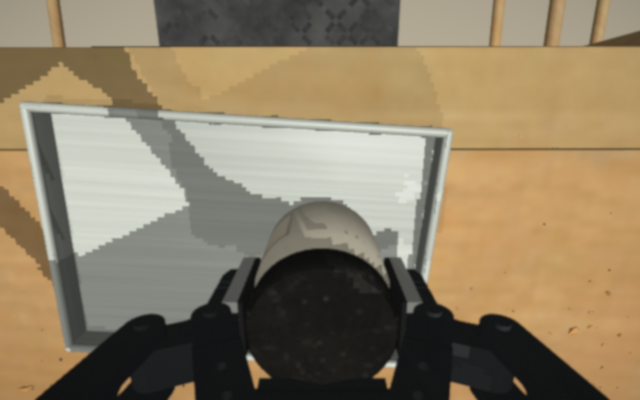

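Jar still held, over the right part of the tray with floor around it. Now lowering in small steps.

Request:
drive_tool --targets '[0,0,0,0,0,3,0.4,0,0,0,0,0,3,0.4,0,0,0,0,0,0,0.4,0,0,0,0,0,0,0.4]'

```text
clock: 7.02
position: [0.4757, 0.3, 0.0278]
ee_rot: [0.0, 0.0, 1.0, 0.0]
contact_force: [-1.8, -0.1, 5.6]
width: 0.053
```

Contact at the expected height. Releasing and rising.

Request:
drive_tool --targets '[0,0,0,0,0,0,0.75,0,0,0,0,0,0,0.95,0,0,0,0,0,0,0.95,0,0,0,0,0,-30,0.95,0,0,0,0,0,-50,0.95,0,0,0,0,0,-50,0.95,0,0,0,0,-20,0,0.65,0,0,0,0,-60,0,0.65,0,0,0,0,-60,0,0.65]'

```text
clock: 8.15
position: [0.4745, 0.1581, 0.1561]
ee_rot: [-0.001, -0.0, 1.0, -0.0]
contact_force: [1.1, 0.3, 0.1]
width: 0.0554
```

```bash
python3 look.py w5
```

```text
8.15 [474.5 158.1 156.1] 0.0554 [1.1 0.3 0.1]
[[-1.0, -0.001, -0.002], [-0.001, 1.0, -0.001], [0.002, -0.001, -1.0]]
```

View pics/w5.png

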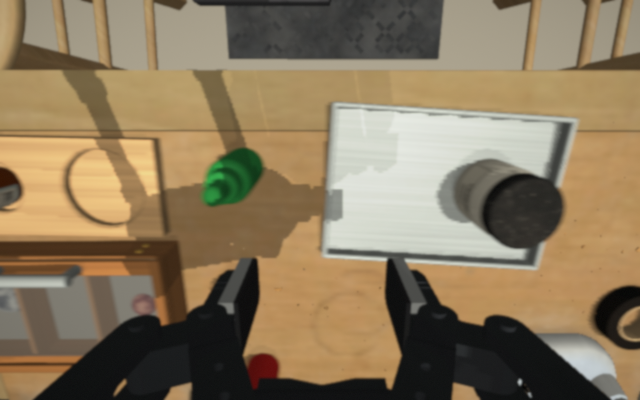

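The jar stands upright in the tray (lid at 522,210). Next, the dropper.

Request:
drive_tool --targets '[0,0,0,1,-30,0,0.65,0,0,0,1,-60,0,0.65,0,0,0,1,-60,0,0.65,0,0,0,1,-60,0,0.65,0,0,0,0,-40,0,0.65,0,0,0,0,-15,0,0.65,0,0,0,0,0,0,0.65,0,0,0,0,0,0,0.65]'

```text
clock: 9.2
position: [0.4708, -0.1038, 0.1569]
ee_rot: [-0.0, 0.0, 1.0, 0.001]
contact_force: [0.4, 0.4, 0.1]
width: 0.0557
```

```bash
python3 look.py w6
```

```text
9.2 [ 470.8 -103.8  156.9] 0.0557 [0.4 0.4 0.1]
[[-1.0, 0.0, -0.001], [0.0, 1.0, 0.001], [0.001, 0.001, -1.0]]
```

View pics/w6.png

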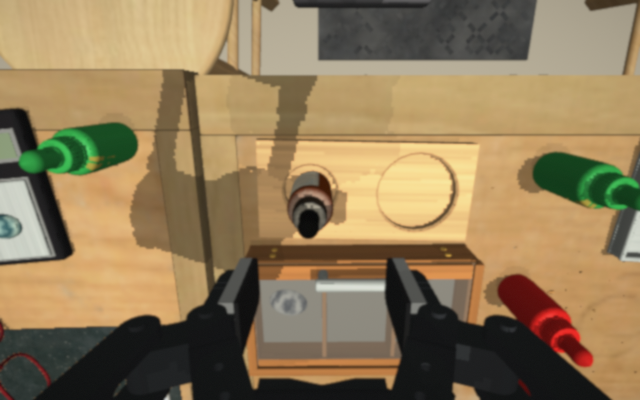

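```bash
python3 - <<'E'
from h import *
import pickle
s,im=pickle.load(open('w6.pkl','rb'))
save('w6a',im[130:380,235:495],3)
f=lambda p,z:print((ray('wrist',np.array(p),z,st=s)[:,:2]*1000).round(1).tolist())
f([(308,226)],.103);f([(309,213)],.082)
f([(418,191),(312,187)],.014)
E
```

```text
[[469.2, -111.1]]
[[468.2, -111.2]]
[[471.8, -22.0], [468.3, -110.9]]
```

View pics/w6a.png

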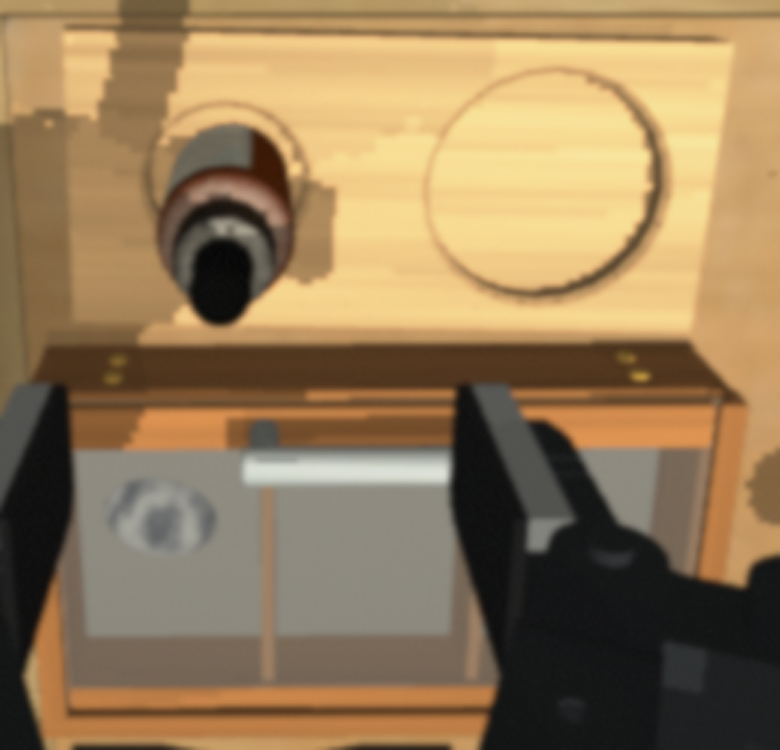

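Request:
drive_tool --targets '[0,0,0,1.5,-7,0,0.65,0,0,0,0,0,25,0.65,0,0,0,0,0,40,0.65,0,0,0,0,0,40,0.65,0,0,0,0,0,15,0.65,0,0,0,0,0,0,0.65,0,0,0,0,0,0,0.2,0,0,0,0,0,0,0.2,0,0,0,0,0,0,0.2,0,0,0,0,0,0,0.2]' --grip_force 30

```text
clock: 10.5
position: [0.4708, -0.1123, 0.0384]
ee_rot: [0.001, 0.001, 1.0, -0.0]
contact_force: [-0.2, 1.2, 5.7]
width: 0.0318
```

```bash
python3 look.py w7
```

```text
10.5 [ 470.8 -112.3   38.4] 0.0318 [-0.2  1.2  5.7]
[[-1.0, 0.001, 0.003], [0.001, 1.0, -0.001], [-0.003, -0.001, -1.0]]
```

View pics/w7.png

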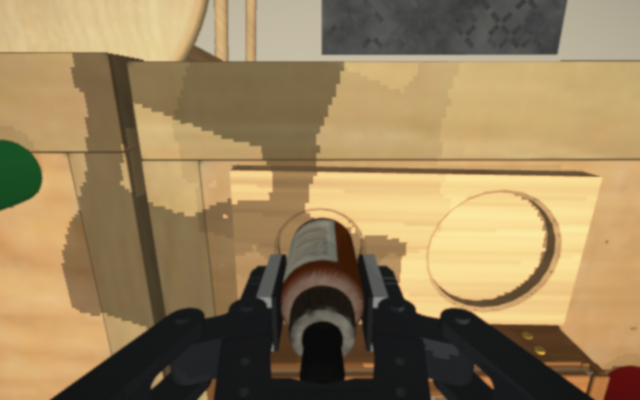

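Request:
drive_tool --targets '[0,0,0,0,0,-20,0.2,0,0,0,0,0,-40,0.2,0,0,0,0,0,-45,0.2,0,0,0,0,0,-40,0.2,0,0,0,0,20,0,0.2,0,0,0,0,45,0,0.2,0,0,0,-1,50,0,0.2,0,0,0,-1,50,0,0.2,0,0,0,0,50,0,0.2,0,0,0,0,50,0,0.2,0,0,0,0,42,0,0.2,0,0,0,0,20,0,0.2]'

```text
clock: 12.05
position: [0.4715, 0.2169, 0.1821]
ee_rot: [-0.0, -0.001, 1.0, 0.0]
contact_force: [0.6, -0.9, -1.3]
width: 0.0317
```

Request:
drive_tool --targets '[0,0,0,0,0,0,0.2,0,0,0,0,0,30,0.2,0,0,0,0,0,50,0.2,0,0,0,0,0,40,0.2,0,0,0,0,0,15,0.2,0,0,0,0,0,4,0.2,0,0,0,0,0,0,0.2,0,0,0,0,0,0,0.2]'

```text
clock: 13.05
position: [0.4732, 0.2152, 0.0447]
ee_rot: [0.001, 0.0, 1.0, 0.0]
contact_force: [0.4, -1.1, -1.0]
width: 0.0314
```

```bash
python3 look.py w8
```

```text
13.05 [473.2 215.2  44.7] 0.0314 [ 0.4 -1.1 -1. ]
[[-1.0, 0.001, 0.003], [0.001, 1.0, 0.001], [-0.003, 0.001, -1.0]]
```

View pics/w8.png

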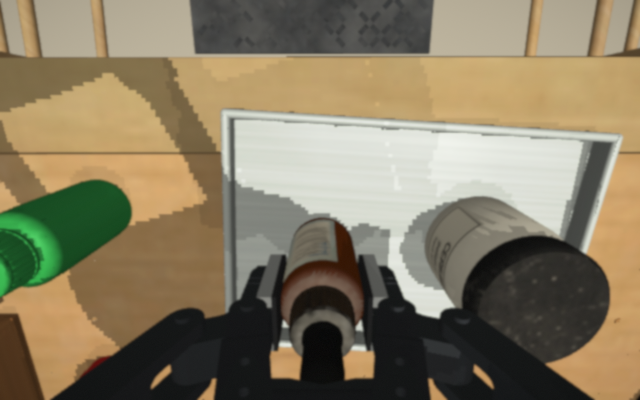

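Dropper held over the tray, with the jar to its right. I'll shift 10 mm away from the jar, lower, and release.

Request:
drive_tool --targets '[0,0,0,0,-10,0,0.2,0,0,0,0,0,3,0.2,0,0,0,0,0,3,0.2,0,0,0,0,0,2,0.2,0,0,0,0,0,0,0.2,0,0,0,0,0,0,0.2]'

```text
clock: 13.85
position: [0.472, 0.2048, 0.0359]
ee_rot: [0.0, 0.0, 1.0, -0.0]
contact_force: [-1.9, -1.3, 6.1]
width: 0.0314
```

Request:
drive_tool --targets '[0,0,0,0,0,0,0.45,0,0,0,0,0,0,0.65,0,0,0,0,0,0,0.65,0,0,0,0,0,-30,0.65,0,0,0,0,0,-50,0.65,0,0,0,0,0,-40,0.65,0,0,0,-12,-50,0,0.65,0,0,0,-12,-55,0,0.65,0,0,0,-12,-55,0,0.65,0,0,0,-12,-55,0,0.65,0,0,0,-12,-55,0,0.45]'

```text
clock: 15.22
position: [0.532, -0.0669, 0.1553]
ee_rot: [0.0, 0.001, 1.0, 0.0]
contact_force: [-0.1, -0.2, -0.0]
width: 0.0396
```

Request:
drive_tool --targets '[0,0,10,0,0,0,0.45,0,0,10,0,0,0,0.45,0,0,10,0,0,0,0.45,0,0,10,0,0,0,0.45,0,0,10,0,0,0,0.45,0,0,10,0,0,0,0.45,0,0,10,0,0,0,0.45,0,0,10,0,0,0,0.45,0,0,10,0,0,0,0.45,0,0,0,0,0,0,0.45]'

```text
clock: 16.48
position: [0.5317, -0.0651, 0.1551]
ee_rot: [-0.0, 0.707, 0.708, -0.0]
contact_force: [0.0, 1.1, 0.9]
width: 0.0385
```

```bash
python3 look.py w9; python3 look.py s9 scene 170,440,150,300
```

```text
16.475 [531.7 -65.1 155.1] 0.0385 [0.  1.1 0.9]
[[-0.001, 1.0, -0.0], [1.0, 0.001, 0.0], [0.0, -0.0, -1.0]]
16.525 [531.7 -65.2 155.1] 0.0386 [ 0.1  1.4 -0.3]
[[-0.002, 1.0, -0.0], [1.0, 0.002, 0.0], [0.0, -0.0, -1.0]]
k 2.888888888888889
```

View pics/w9.png

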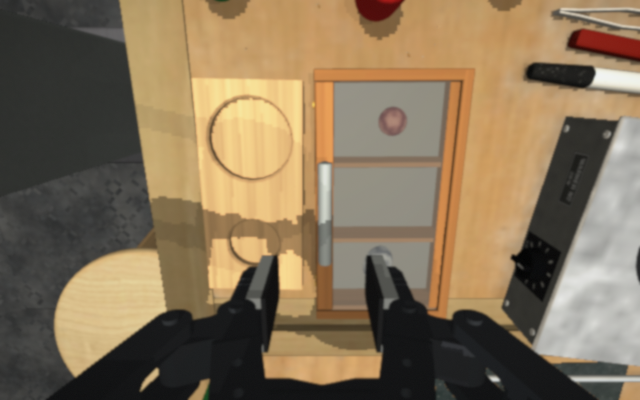

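View pics/s9.png

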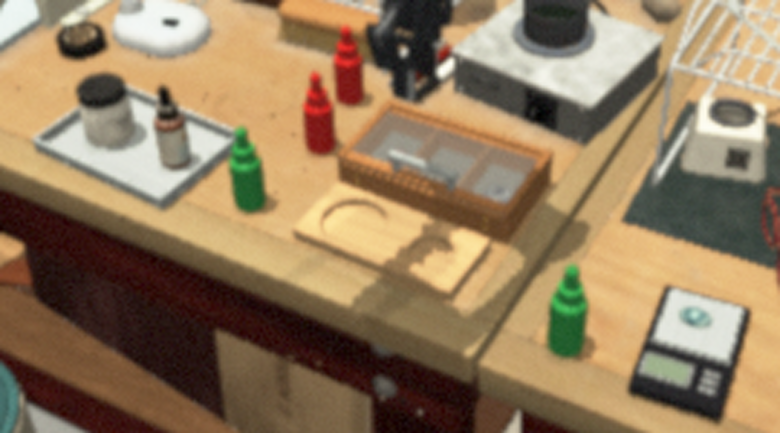

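Both items stand in the tray. In the wrist view the bar runs from (324,163) to (326,266), the round stone is at (392,121), and the large stone is partly seen at (380,258).

```bash
python3 - <<'E'
from h import *
import pickle
s,im=pickle.load(open('w9.pkl','rb'))
save('w9a',im[60:330,185:485],2.1)
f=lambda p,z:print((ray('wrist',np.array(p),z,st=s)[:,:2]*1000).round(1).tolist())
f([(324,163),(326,266)],.063)
f([(251.5,138),(255,242)],.014)
f([(392,121)],.010)
f([(315,68),(473,70),(449,320),(316,311)],.043)
E
```

```text
[[533.0, -32.1], [534.7, -108.9]]
[[475.5, -21.2], [473.3, -111.0]]
[[587.4, -8.2]]
[[526.9, 29.0], [633.8, 27.9], [639.0, -169.5], [526.8, -160.9]]
```

View pics/w9a.png

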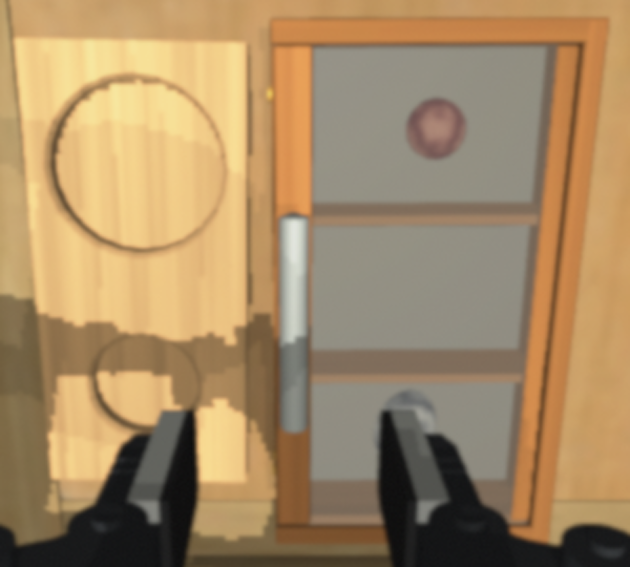

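Request:
drive_tool --targets '[0,0,0,-4,1,30,0.45,0,0,0,0,0,45,0.45,0,0,0,0,0,20,0.45,0,0,0,0,0,9,0.45,0,0,0,0,0,0,0.45,0,0,0,0,0,0,0.45]'

```text
clock: 17.32
position: [0.5337, -0.0694, 0.0523]
ee_rot: [0.001, 0.707, 0.707, 0.001]
contact_force: [-0.2, -0.3, 0.7]
width: 0.0386
```

```bash
python3 look.py w10
```

```text
17.325 [533.7 -69.4  52.3] 0.0386 [-0.2 -0.3  0.7]
[[0.0, 1.0, 0.002], [1.0, -0.0, -0.0], [-0.0, 0.002, -1.0]]
```

View pics/w10.png

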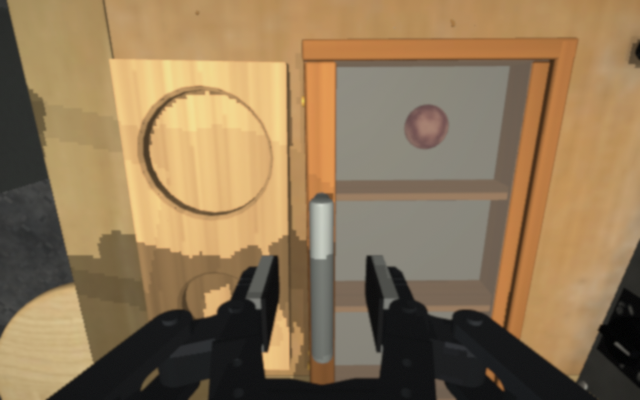

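The bar is centred between the fingers. Closing on it.

Request:
drive_tool --targets '[0,0,0,0,0,2,0.3,0,0,0,0,0,0,0,0,0,0,0,0,0,0,0,0,0,0,0,0,0,0,0,0,0,0,0,0]' --grip_force 25

```text
clock: 18.0
position: [0.533, -0.0692, 0.0496]
ee_rot: [0.0, 0.707, 0.707, 0.0]
contact_force: [0.7, 0.1, 4.0]
width: 0.0087
```

Request:
drive_tool --targets '[0,0,0,0,-8,0,0,0,0,0,0,-15,0,0,0,0,0,0,-18,0,0,0,0,0,0,-18,0,0,0,0,0,0,-16,0,0,0,0,0,0,-9,0,0,0,0,0,0,-4,0,0,0,0,0,0,0,0,0,0,0,0,0,0,0,0]'

```text
clock: 19.12
position: [0.4438, -0.0696, 0.0495]
ee_rot: [-0.0, 0.707, 0.707, -0.001]
contact_force: [-1.8, -3.2, 8.8]
width: 0.0088
```

```bash
python3 look.py w11
```

```text
19.125 [443.8 -69.6  49.5] 0.0088 [-1.8 -3.2  8.8]
[[0.0, 1.0, -0.001], [1.0, -0.0, -0.001], [-0.001, -0.001, -1.0]]
```

View pics/w11.png

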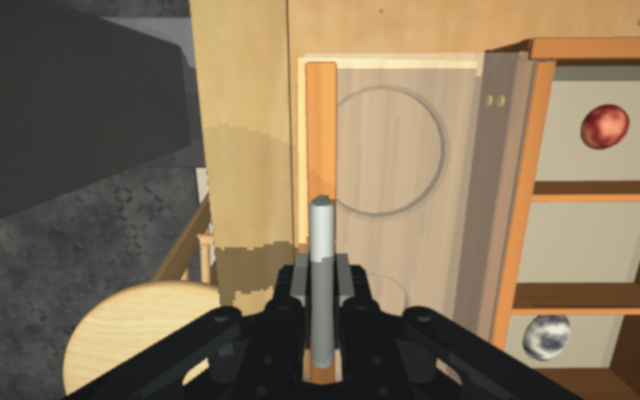

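The lid is fully open: about 89 mm of travel, and all compartments are uncovered. Releasing and going to the scale.

Request:
drive_tool --targets '[0,0,0,0,0,0,0.4,0,0,0,0,0,0,0.4,0,0,0,0,0,-30,0.45,0,0,0,0,0,-50,0.45,0,0,0,0,0,-40,0.45,0,0,0,-40,9,0,0.45,0,0,0,-55,10,0,0.45,0,0,0,-55,10,0,0.45,0,0,0,-55,10,0,0.45,0,0,0,-55,10,0,0.45,0,0,0,-32,6,0,0.45,0,0,0,0,0,0,0.45]'

```text
clock: 20.68
position: [0.4993, -0.3631, 0.1677]
ee_rot: [-0.001, 0.708, 0.706, -0.0]
contact_force: [0.7, -0.4, -0.7]
width: 0.0382
```

Request:
drive_tool --targets '[0,0,0,0,0,0,0.45]'

```text
clock: 20.8
position: [0.4988, -0.3599, 0.1683]
ee_rot: [-0.002, 0.707, 0.707, 0.0]
contact_force: [0.1, 0.9, 0.5]
width: 0.0384
```

```bash
python3 look.py w12
```

```text
20.8 [ 498.8 -359.9  168.3] 0.0384 [0.1 0.9 0.5]
[[0.001, 1.0, -0.002], [1.0, -0.001, 0.003], [0.003, -0.002, -1.0]]
```

View pics/w12.png

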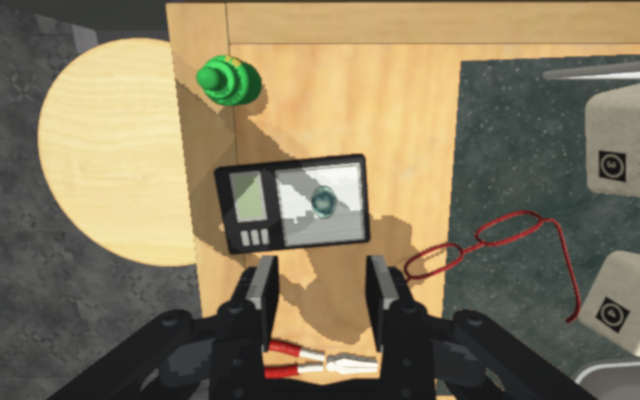

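The oval stone is at (322,202) on the pan, whose corners are about (277,170), (364,162), (367,241), (285,247).

```bash
python3 - <<'E'
from h import *
import pickle
s,im=pickle.load(open('w12.pkl','rb'))
save('w12a',im[150:260,205:380],4.4)
hsv=cv2.cvtColor(im,cv2.COLOR_RGB2HSV)
for p in [(322,202),(350,220),(300,190),(325,195)]: print(p,im[p[1],p[0]],hsv[p[1],p[0]])
m=((hsv[...,1]>60)&(hsv[...,0]>70)&(hsv[...,0]<110)).astype(np.uint8);m[:175]=0;m[235:]=0;m[:,:290]=0;m[:,355:]=0
m=cv2.morphologyEx(m,cv2.MORPH_CLOSE,np.ones((5,5)))
n,l,st,ce=cv2.connectedComponentsWithStats(m);i=1+st[1:,4].argmax();print(st[i],ce[i])
c=max(cv2.findContours((l==i).astype(np.uint8),0,2)[0],key=len)
P=ray('wrist',c[:,0],.022,st=s)[:,:2]*1000
print(cv2.fitEllipse(P.astype(np.float32)), ray('wrist',[ce[i]],.023,st=s))
print((ray('wrist',[(277,170),(364,162),(367,241),(285,247)],.02,st=s)[:,:2]*1000).round(1).tolist())
E
```

```text
(322, 202) [132 153 140] [ 71  35 153]
(350, 220) [167 171 162] [ 43  13 171]
(300, 190) [148 152 143] [ 43  15 152]
(325, 195) [63 90 91] [91 78 91]
[313 192  21  22 231] [323.64069264 201.88744589]
((499.8647766113281, -370.8457946777344), (17.35154151916504, 18.844860076904297), 24.417085647583008) [[ 0.50001522 -0.36998054  0.023     ]]
[[460.9, -342.9], [533.6, -336.2], [538.8, -407.4], [465.3, -413.2]]
```

View pics/w12a.png

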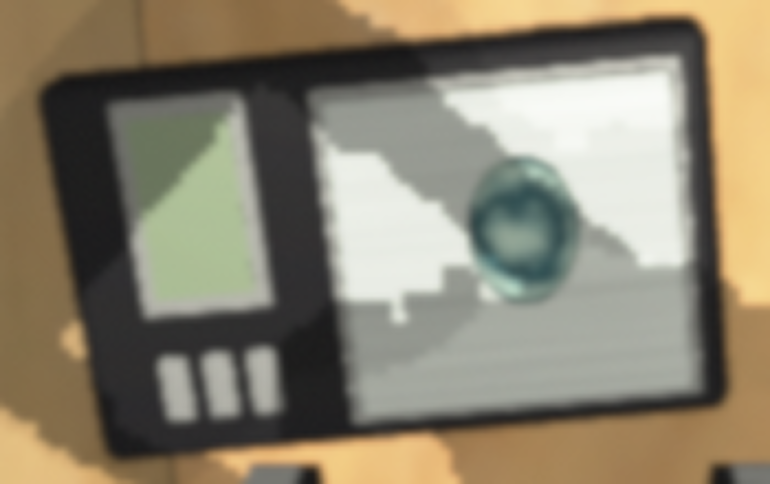

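Request:
drive_tool --targets '[0,0,-4.5,0,0,0,0.45,0,0,0,-10,0.5,30,0.45,0,0,0,0,0,50,0.45,0,0,0,0,0,40,0.45,0,0,0,0,0,18,0.45,0,0,0,0,0,0,0.45,0,0,0,0,0,0,0.45]'

```text
clock: 21.72
position: [0.5015, -0.3708, 0.0325]
ee_rot: [0.001, 0.679, 0.734, 0.0]
contact_force: [-0.3, -0.6, -0.4]
width: 0.0385
```

```bash
python3 look.py w13
```

```text
21.725 [ 501.5 -370.8   32.5] 0.0385 [-0.3 -0.6 -0.4]
[[-0.078, 0.997, 0.001], [0.997, 0.078, -0.001], [-0.001, 0.001, -1.0]]
```

View pics/w13.png

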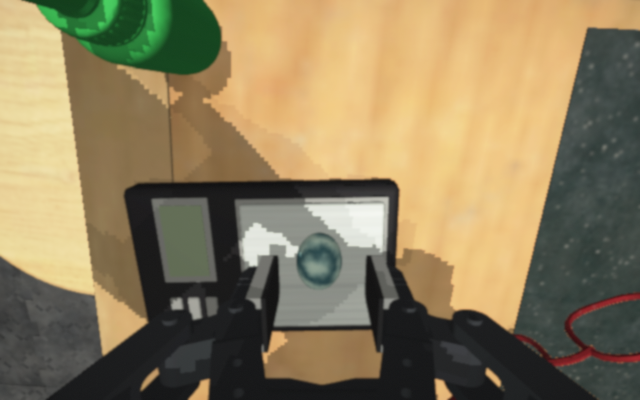

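```bash
python3 - <<'E'
from h import *
import pickle
s,im=pickle.load(open('w13.pkl','rb'))
print(proj('wrist',[[*s['position'][:2],.023],[*s['position'][:2],s['position'][2]]],st=s))
print((ray('wrist',[(319,260),(236,198),(388,198),(396,327),(240,327)],.0215,st=s)[:,:2]*1000).round(1).tolist())
save('w13a',im[190:340,220:410],4)
E
```

```text
[[321.85254373 263.71354924]
 [321.88455395 273.32831745]]
[[500.1, -369.7], [460.1, -341.7], [528.9, -336.3], [542.3, -404.4], [462.6, -410.6]]
```

View pics/w13a.png

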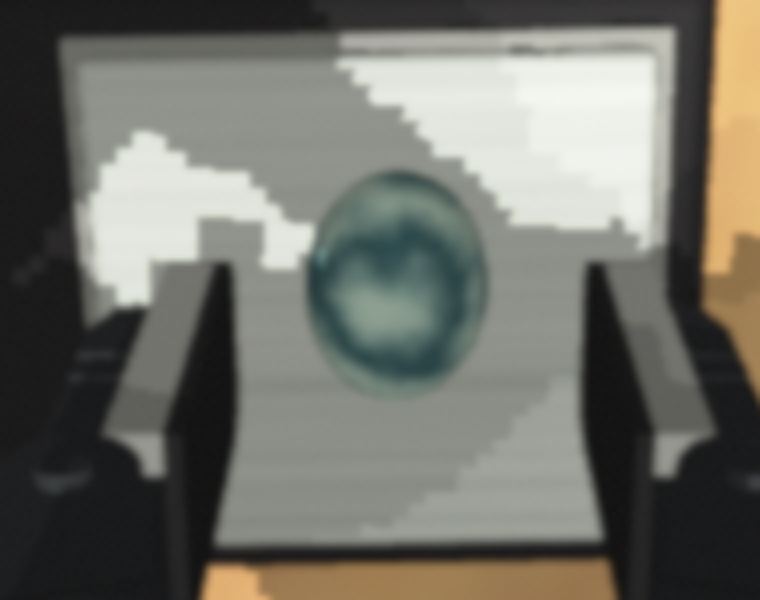

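Request:
drive_tool --targets '[0,0,0,0.5,0,8,0.45,0,0,0,0,0,3,0.42,0,0,0,0,0,0,0.38,0,0,0,0,0,0,0.38]'

```text
clock: 22.28
position: [0.5008, -0.3707, 0.0203]
ee_rot: [-0.0, 0.679, 0.734, 0.0]
contact_force: [0.4, -0.0, 0.7]
width: 0.0326
```

Request:
drive_tool --targets '[0,0,0,0,0,1,0.36,0,0,0,0,0,0,0.36]'

```text
clock: 22.52
position: [0.5009, -0.3708, 0.0195]
ee_rot: [0.0, 0.679, 0.734, 0.0]
contact_force: [-0.9, 0.2, 2.9]
width: 0.0303
```

Request:
drive_tool --targets '[0,0,0,0,0,0,0.3,0,0,0,0,0,0,0.2,0,0,0,0,0,0,0.15,0,0,0,0,0,0,0.15,0,0,0,0,0,0,0.15]' --grip_force 20

```text
clock: 23.15
position: [0.5011, -0.3711, 0.0203]
ee_rot: [0.001, 0.679, 0.734, -0.0]
contact_force: [-1.3, 1.2, 6.4]
width: 0.0193
```

```bash
python3 look.py w14 wrist 200,440,180,360
```

```text
23.15 [ 501.1 -371.1   20.3] 0.0193 [-1.3  1.2  6.4]
[[-0.078, 0.997, 0.001], [0.997, 0.078, -0.001], [-0.001, 0.001, -1.0]]
k 3.2222222222222223
```

View pics/w14.png

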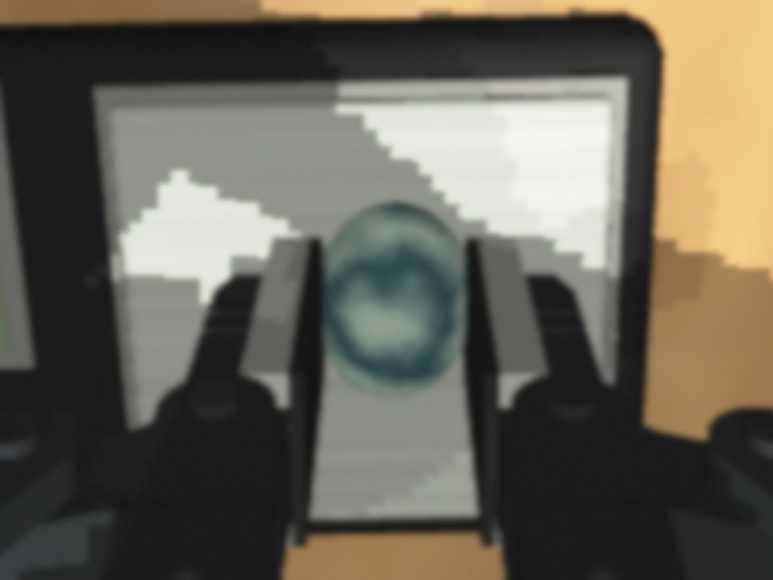

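The stone sits between the pads at (392,300). Lifting slowly.

Request:
drive_tool --targets '[0,0,0,0,0,-3,0.15,0,0,0,0,0,-10,0.15,0,0,0,0,0,-30,0.15,0,0,0,0,0,-40,0.15,0,0,0,0,0,-40,0.15,0,0,0,0,0,0,0.15]'

```text
clock: 23.95
position: [0.5027, -0.3722, 0.1465]
ee_rot: [0.004, 0.679, 0.734, 0.0]
contact_force: [0.5, -0.4, -0.2]
width: 0.0192
```

```bash
python3 look.py w15 wrist 200,440,180,360
```

```text
23.95 [ 502.7 -372.2  146.5] 0.0192 [ 0.5 -0.4 -0.2]
[[-0.078, 0.997, 0.006], [0.997, 0.078, -0.006], [-0.006, 0.006, -1.0]]
k 3.2222222222222223
```

View pics/w15.png

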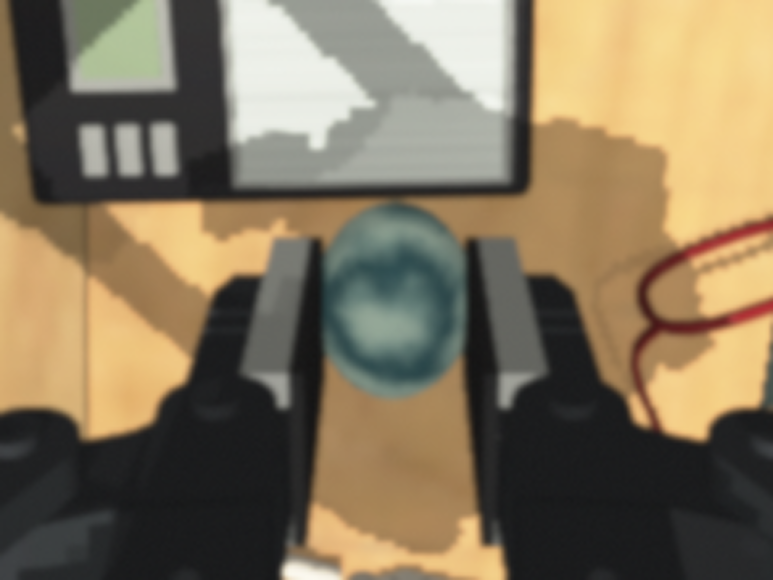

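Request:
drive_tool --targets '[0,0,4.5,0,0,0,0.15,0,0,0,25,6,0,0.15,0,0,0,50,13,0,0.15,0,0,0,55,15,0,0.15,0,0,0,55,15,0,0.15,0,0,0,55,15,0,0.15,0,0,0,44,12,0,0.15,0,0,0,20,5,0,0.15,0,0,0,0,0,0,0.15,0,0,0,0,0,0,0.15]'

```text
clock: 25.25
position: [0.5816, -0.0677, 0.142]
ee_rot: [-0.0, 0.708, 0.707, -0.001]
contact_force: [0.4, -0.8, -0.1]
width: 0.0191
```

```bash
python3 look.py w16
```

```text
25.25 [581.6 -67.7 142. ] 0.0191 [ 0.4 -0.8 -0.1]
[[0.001, 1.0, -0.001], [1.0, -0.001, -0.001], [-0.001, -0.001, -1.0]]
```

View pics/w16.png

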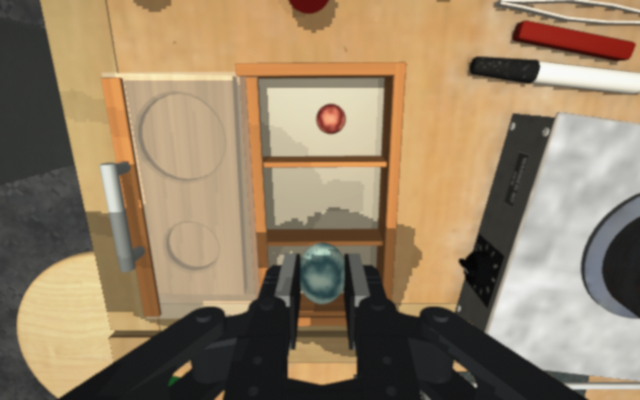

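```bash
python3 - <<'E'
from h import *
import pickle
s,im=pickle.load(open('w16.pkl','rb'))
save('w16a',im[55:330,230:415],2.1)
f=lambda p,z:print((ray('wrist',np.array(p),z,st=s)[:,:2]*1000).round(1).tolist())
f([(325,156.5),(325,163),(325,231),(325,238)],.033)
f([(237,70),(405,66)],.043)
f([(331,118)],.010)
E
```

```text
[[583.7, -33.1], [583.7, -37.9], [583.8, -90.5], [583.8, -96.3]]
[[527.1, 24.4], [634.7, 26.6]]
[[588.4, -7.7]]
```

View pics/w16a.png

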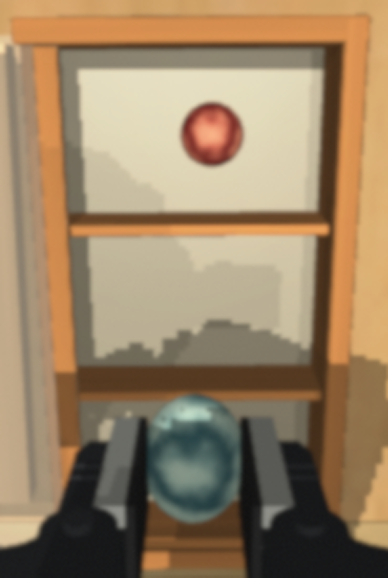

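Request:
drive_tool --targets '[0,0,0,-1.5,1,30,0.15,0,0,0,0,0,50,0.15,0,0,0,0,0,35,0.15,0,0,0,0,0,12,0.15,0,0,0,0,0,0,0.15,0,0,0,0,0,0,0.15]'

```text
clock: 26.05
position: [0.5844, -0.0689, 0.0168]
ee_rot: [0.001, 0.708, 0.707, 0.001]
contact_force: [1.1, 0.3, 0.6]
width: 0.0194
```

Request:
drive_tool --targets '[0,0,0,0,0,4,0.15,0,0,0,0,0,3,0.15,0,0,0,0,0,0,0.15,0,0,0,0,0,0,0.15]'

```text
clock: 26.55
position: [0.5831, -0.0681, 0.0083]
ee_rot: [0.0, 0.707, 0.707, 0.0]
contact_force: [-0.0, 0.6, -0.4]
width: 0.0197
```

Request:
drive_tool --targets '[0,0,0,0,0,1.5,0.15,0,0,0,0,0,0,0.15,0,0,0,0,0,0,0.15]'

```text
clock: 26.92
position: [0.5831, -0.0682, 0.0067]
ee_rot: [-0.0, 0.707, 0.707, 0.0]
contact_force: [0.3, 0.0, 0.4]
width: 0.019
```

Request:
drive_tool --targets '[0,0,0,0,0,0.8,0.15,0,0,0,0,0,0,0.15,0,0,0,0,0,0,0.15]'

```text
clock: 27.3
position: [0.5832, -0.0682, 0.0063]
ee_rot: [0.0, 0.707, 0.707, 0.0]
contact_force: [-0.4, 0.4, 4.8]
width: 0.0196
```

Request:
drive_tool --targets '[0,0,0,0,0,0,0.3,0,0,0,0,0,0,0.42,0,0,0,0,0,0,0.42,0,0,0,0,0,-20,0.42,0,0,0,0,0,-50,0.42,0,0,0,0,0,-50,0.42,0,0,0,15,2,-20,0.42,0,0,0,45,2,0,0.42,0,0,0,0,0,0,0.42,0,0,0,0,0,0,0.42]'

```text
clock: 28.55
position: [0.5868, -0.0084, 0.1456]
ee_rot: [-0.0, 0.707, 0.707, -0.0]
contact_force: [-0.1, 0.4, -0.3]
width: 0.0362
```

```bash
python3 look.py w17;python3 look.py s17 scene 170,440,150,300
```

```text
28.55 [586.8  -8.4 145.6] 0.0362 [-0.1  0.4 -0.3]
[[0.0, 1.0, -0.001], [1.0, -0.0, -0.001], [-0.001, -0.001, -1.0]]
28.6 [586.9  -8.8 145.6] 0.036 [ 0.6  0.7 -0.3]
[[0.001, 1.0, -0.001], [1.0, -0.001, -0.0], [-0.001, -0.001, -1.0]]
k 2.888888888888889
```

View pics/w17.png

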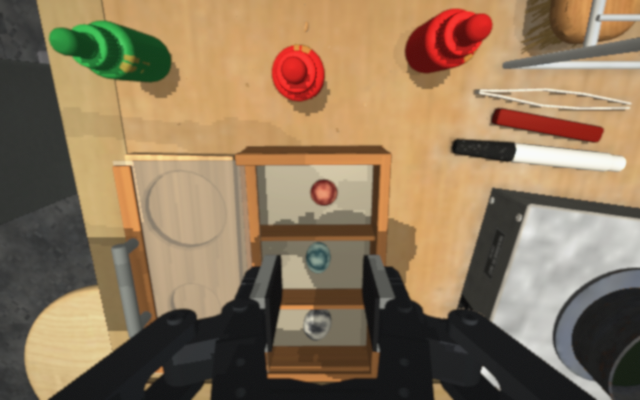

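View pics/s17.png

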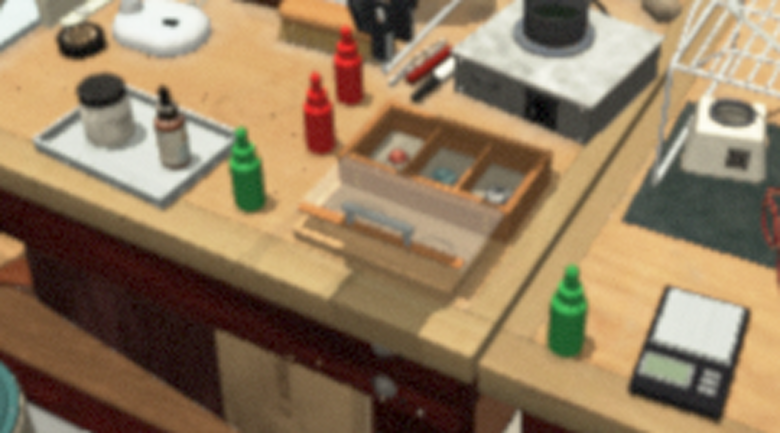

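Oval stone flat in the middle compartment at (317,257). The round stone is at (324,192).

```bash
python3 - <<'E'
from h import *
import pickle
s,im=pickle.load(open('w17.pkl','rb'))
hsv=cv2.cvtColor(im,cv2.COLOR_RGB2HSV).astype(int)
lab=cv2.cvtColor(im,cv2.COLOR_RGB2LAB).astype(int)
m=(lab[...,1]>148).astype(np.uint8);m[:170]=0;m[220:]=0;m[:,:290]=0;m[:,360:]=0
n,l,st,ce=cv2.connectedComponentsWithStats(m);i=1+st[1:,4].argmax();print(st[i],ce[i])
print(ray('wrist',[ce[i],(st[i][0]+st[i][2]/2,st[i][1]+st[i][3]/2)],.009,st=s), ray('wrist',[(317,257)],.009,st=s))
save('w17a',im[140:360,240:400],2.6)
E
```

```text
[312 181  24  24 466] [323.44420601 192.18454936]
[[ 0.58799831 -0.00798446  0.009     ]
 [ 0.58845577 -0.00867907  0.009     ]] [[ 0.58245115 -0.06648579  0.009     ]]
```

View pics/w17a.png

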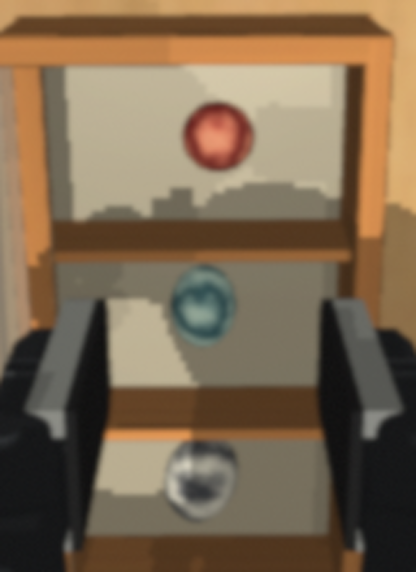

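Request:
drive_tool --targets '[0,0,0,0,1,30,0.43,0,0,0,0,0,50,0.43,0,0,0,0,0,35,0.43,0,0,0,0,0,15,0.43,0,0,0,0,0,6,0.41,0,0,0,0,0,0,0.38,0,0,0,0,0,0,0.38]'

```text
clock: 29.52
position: [0.5892, -0.0083, 0.0113]
ee_rot: [0.001, 0.707, 0.707, 0.001]
contact_force: [0.2, -0.6, -1.0]
width: 0.0326
```

```bash
python3 look.py w18 wrist 200,440,180,360
```

```text
29.525 [589.2  -8.3  11.3] 0.0326 [ 0.2 -0.6 -1. ]
[[0.001, 1.0, 0.003], [1.0, -0.001, -0.0], [-0.0, 0.003, -1.0]]
k 3.2222222222222223
```

View pics/w18.png

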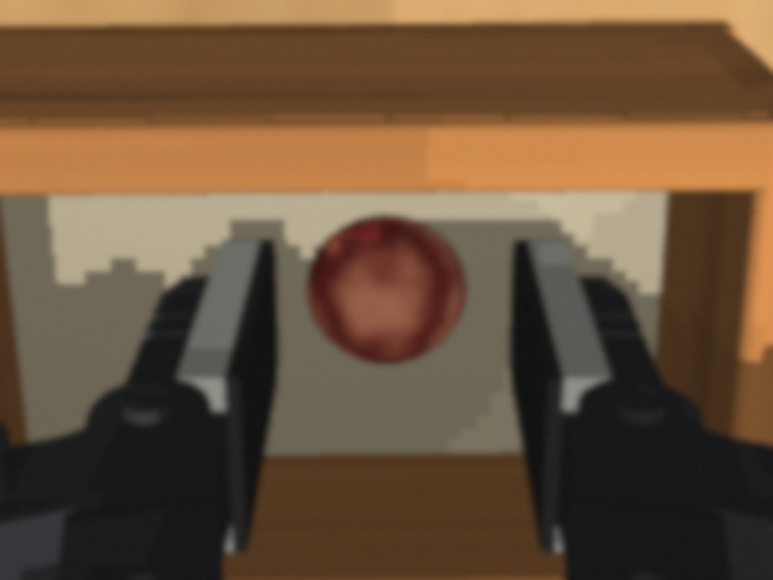

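Request:
drive_tool --targets '[0,0,0,0,0,4,0.38,0,0,0,0,0,0.8,0.36,0,0,0,0,0,0,0.36]'

```text
clock: 29.95
position: [0.5881, -0.0081, 0.0056]
ee_rot: [0.0, 0.707, 0.707, 0.0]
contact_force: [-0.8, 0.0, 2.6]
width: 0.0309
```

Request:
drive_tool --targets '[0,0,0,0,0,0,0.3,0,0,0,0,0,0,0.2,0,0,0,0,0,0,0.15,0,0,0,0,0,0,0.15,0,0,0,0,0,0,0.15]'

```text
clock: 30.58
position: [0.5884, -0.0082, 0.0062]
ee_rot: [0.0, 0.707, 0.707, 0.0]
contact_force: [-1.9, 0.0, 6.7]
width: 0.0203
```

```bash
python3 look.py w19 wrist 200,440,180,360
```

```text
30.575 [588.4  -8.2   6.2] 0.0203 [-1.9  0.   6.7]
[[0.001, 1.0, 0.001], [1.0, -0.001, -0.0], [-0.0, 0.001, -1.0]]
k 3.2222222222222223
```

View pics/w19.png

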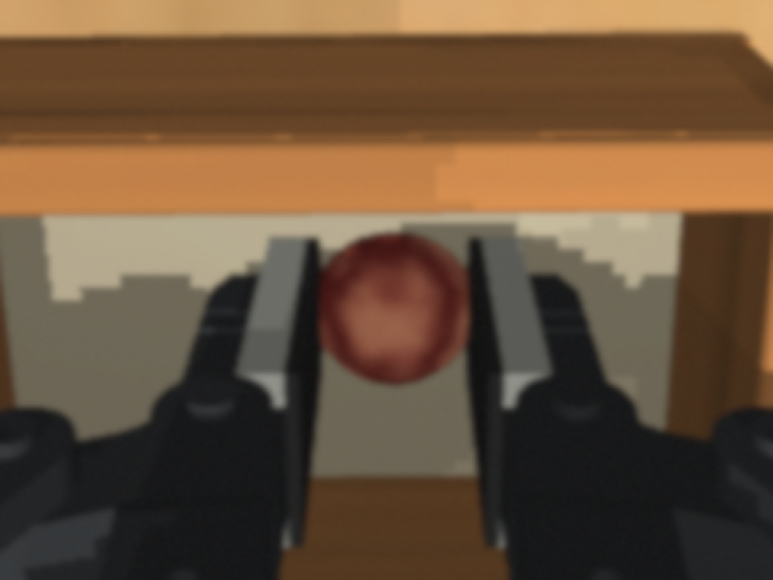

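Request:
drive_tool --targets '[0,0,0,0,0,-3,0.15,0,0,0,0,0,-10,0.15,0,0,0,0,0,-30,0.15,0,0,0,0,0,-50,0.15,0,0,0,0,0,-47,0.15,0,0,0,0,0,0,0.15]'

```text
clock: 31.38
position: [0.5911, -0.0085, 0.15]
ee_rot: [0.004, 0.707, 0.707, 0.003]
contact_force: [0.2, -0.1, 0.2]
width: 0.0197
```

```bash
python3 look.py w20 wrist 200,440,180,360
```

```text
31.375 [591.1  -8.5 150. ] 0.0197 [ 0.2 -0.1  0.2]
[[0.001, 1.0, 0.01], [1.0, -0.001, -0.001], [-0.001, 0.01, -1.0]]
k 3.2222222222222223
```

View pics/w20.png

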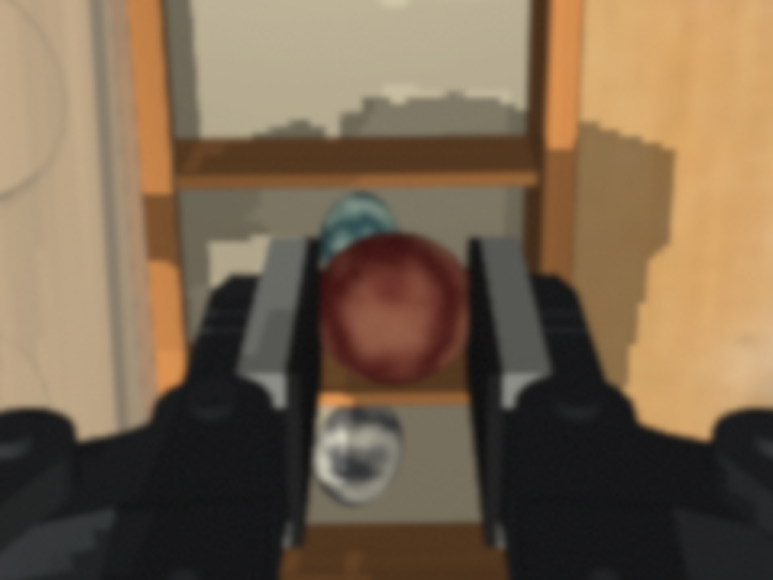

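Request:
drive_tool --targets '[0,0,0,-20,-5,0,0.15,0,0,0,-45,-11,0,0.15,0,0,0,-55,-13.5,0,0.15,0,0,0,-55,-13.5,0,0.15,0,0,0,-55,-13.5,0,0.15,0,0,0,-55,-13.5,0,0.15,0,0,0,-50,-12,0,0.15,0,0,0,-30,-7,0,0.15,0,0,-4.5,0,0,0,0.15,0,0,0,0,0,0,0.15]'

```text
clock: 32.67
position: [0.4967, -0.3737, 0.1431]
ee_rot: [-0.002, 0.68, 0.733, -0.0]
contact_force: [-0.4, -1.0, -0.1]
width: 0.0201
```

```bash
python3 look.py w21
```

```text
32.675 [ 496.7 -373.7  143.1] 0.0201 [-0.4 -1.  -0.1]
[[-0.075, 0.997, -0.003], [0.997, 0.075, 0.003], [0.003, -0.003, -1.0]]
```

View pics/w21.png

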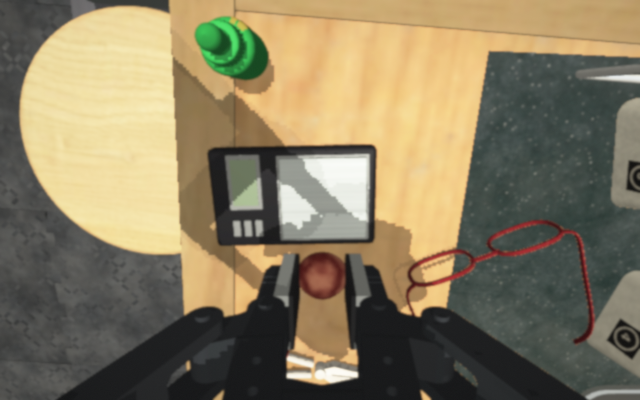

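Request:
drive_tool --targets '[0,0,0,0,1,30,0.15,0,0,0,0,0,50,0.15,0,0,0,0,0,25,0.15,0,0,0,0,0,10,0.15,0,0,0,0,0,0,0.15,0,0,0,0,0,0,0.15]'

```text
clock: 33.48
position: [0.5006, -0.3736, 0.0314]
ee_rot: [0.001, 0.679, 0.734, 0.0]
contact_force: [-0.1, -0.1, -0.1]
width: 0.0202
```

```bash
python3 look.py w22
```

```text
33.475 [ 500.6 -373.6   31.4] 0.0202 [-0.1 -0.1 -0.1]
[[-0.078, 0.997, 0.002], [0.997, 0.078, -0.002], [-0.002, 0.002, -1.0]]
```

View pics/w22.png

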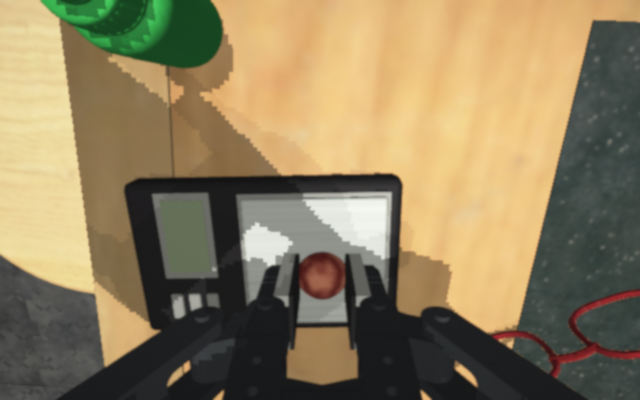

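The round stone is centred over the pan at about (322,275). Lowering to contact.

Request:
drive_tool --targets '[0,0,0,0,0,5,0.15,0,0,0,0,0,4,0.15,0,0,0,0,0,1,0.15,0,0,0,0,0,0,0.15,0,0,0,0,0,0,0.15]'

```text
clock: 34.15
position: [0.4996, -0.3728, 0.0203]
ee_rot: [-0.0, 0.679, 0.734, 0.0]
contact_force: [-0.5, 0.8, 2.9]
width: 0.0202
```

Request:
drive_tool --targets '[0,0,0,0,0,0,0.3,0,0,0,0,0,0,0.42,0,0,0,0,0,0,0.42,0,0,0,0,0,-20,0.42,0,0,0,0,0,-50,0.42,0,0,0,0,0,-60,0.42,0,0,4.5,0,0,0,0.42,0,0,0,0,0,0,0.42]'

```text
clock: 35.15
position: [0.4998, -0.373, 0.1508]
ee_rot: [0.001, 0.707, 0.707, 0.0]
contact_force: [0.7, 0.2, -0.1]
width: 0.0358
```

```bash
python3 look.py w23
```

```text
35.15 [ 499.8 -373.   150.8] 0.0358 [ 0.7  0.2 -0.1]
[[0.0, 1.0, 0.001], [1.0, -0.0, -0.001], [-0.001, 0.001, -1.0]]
```

View pics/w23.png

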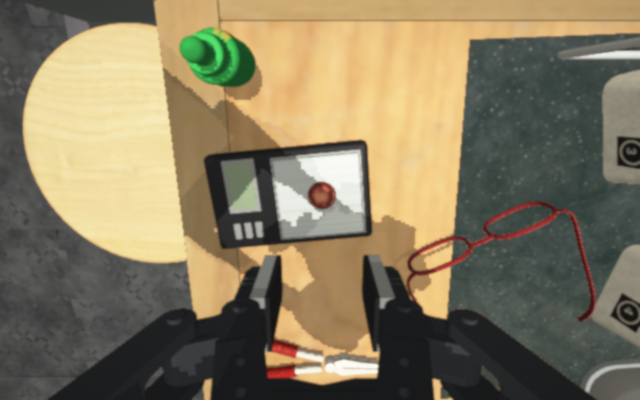

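The round stone lies flat at the pan's centre (322,195). Going back to the lid pull.

Request:
drive_tool --targets '[0,0,0,20,-4,0,0.45,0,0,0,45,-8,0,0.45,0,0,0,55,-10,0,0.45,0,0,0,55,-10,0,0.45,0,0,0,55,-10,0,0.45,0,0,0,50,-9,0,0.45,0,0,0,23,-5,0,0.45,0,0,0,0,0,0,0.45,0,0,0,0,0,0,0.45]'

```text
clock: 36.33
position: [0.4438, -0.07, 0.1499]
ee_rot: [-0.0, 0.707, 0.707, -0.0]
contact_force: [-0.4, 0.4, 0.3]
width: 0.0385
```

```bash
python3 look.py w24; python3 - <<'E'
from h import *
import pickle
s,im=pickle.load(open('w24.pkl','rb'));print(proj('wrist',[[.444,-.0315,.062],[.444,-.1075,.062]],st=s))
E
```

```text
36.325 [443.8 -70.  149.9] 0.0385 [-0.4  0.4  0.3]
[[0.0, 1.0, -0.0], [1.0, -0.0, -0.0], [-0.0, -0.0, -1.0]]
[[322.34054146 156.03609257]
 [322.31968188 260.92088515]]
```

View pics/w24.png

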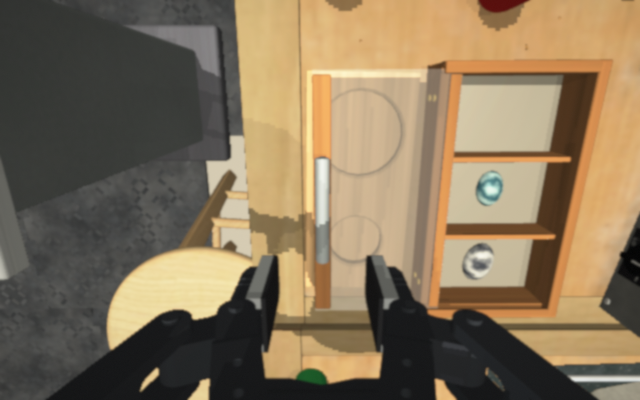

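The bar runs (322,157) to (322,263), right where predicted. The oval at (490,188) and the large stone at (479,261) are each in their own compartment. Descending, gripping and sliding shut.

Request:
drive_tool --targets '[0,0,0,0,0,30,0.45,0,0,0,0,0,40,0.45,0,0,0,0,0,20,0.45,0,0,0,0,0,10,0.45,0,0,0,0,0,0,0.3,0,0,0,0,0,0,0,0,0,0,0,0,0,0,0,0,0,0,0,0,0,0,0,0,0,0,0,0]' --grip_force 25

```text
clock: 37.5
position: [0.4448, -0.0704, 0.0509]
ee_rot: [0.001, 0.707, 0.707, 0.0]
contact_force: [0.7, -2.4, 3.3]
width: 0.0089
```

Request:
drive_tool --targets '[0,0,0,0,8,0,0,0,0,0,0,15,0,0,0,0,0,0,18,0,0,0,0,0,0,18,0,0,0,0,0,0,16,0,0,0,0,0,0,9,0,0,0,0,0,0,4,0,0,0,0,0,0,0,0,0,0,0,0,0,0,0,0]'

```text
clock: 38.62
position: [0.5335, -0.07, 0.0508]
ee_rot: [0.001, 0.707, 0.707, 0.001]
contact_force: [2.0, -1.0, 5.6]
width: 0.0087
```

Request:
drive_tool --targets '[0,0,0,0,1.5,0,0,0,0,0,0,0,0,0,0,0,0,0,0,0,0]'

```text
clock: 39.0
position: [0.5336, -0.07, 0.0508]
ee_rot: [0.0, 0.707, 0.707, 0.0]
contact_force: [-0.1, -1.1, 8.2]
width: 0.0085
```

Request:
drive_tool --targets '[0,0,0,0,0,0,0.4,0,0,0,0,0,0,0.4,0,0,0,0,0,-30,0.4,0,0,0,0,0,-50,0.4,0,0,0,0,0,-40,0.5,0,0,0,0,0,0,0.5]'

```text
clock: 39.75
position: [0.5356, -0.0704, 0.1732]
ee_rot: [0.003, 0.707, 0.707, 0.002]
contact_force: [0.4, 0.5, 0.1]
width: 0.0428
```

```bash
python3 look.py w25
```

```text
39.75 [535.6 -70.4 173.2] 0.0428 [0.4 0.5 0.1]
[[0.001, 1.0, 0.007], [1.0, -0.001, -0.001], [-0.001, 0.007, -1.0]]
```

View pics/w25.png

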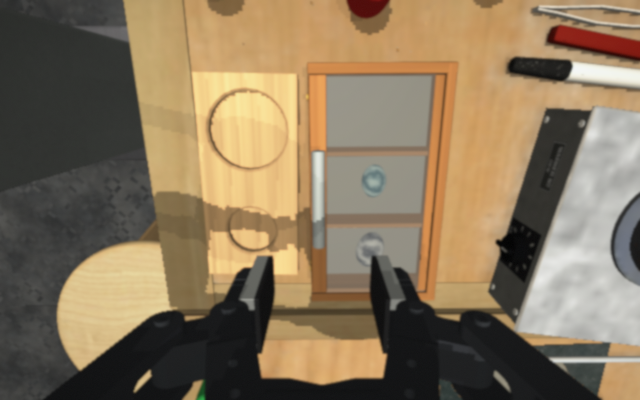

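Request:
drive_tool --targets '[0,0,-10,0,0,0,0.65,0,0,-10,0,0,0,0.65,0,0,-10,0,0,0,0.65,0,0,-10,0,0,0,0.65,0,0,-10,0,0,0,0.65,0,0,-10,0,0,0,0.65,0,0,-10,0,0,0,0.65,0,0,-10,0,0,0,0.65,0,0,-10,0,0,0,0.65,0,0,0,0,0,0,0.65]'

```text
clock: 41.05
position: [0.5323, -0.0697, 0.1682]
ee_rot: [-0.002, 0.001, 1.0, 0.001]
contact_force: [-0.5, -0.1, -0.2]
width: 0.0553
```

The lid looks shut, with the bar over the front rail at (318,200). Now back to the dropper in the tray.

Request:
drive_tool --targets '[0,0,0,4,20,0,0.65,0,0,0,10,45,0,0.65,0,0,0,12,55,0,0.65,0,0,0,12,55,0,0.65,0,0,0,12,55,0,0.65,0,0,0,8,35,0,0.65,0,0,0,3,10,0,0.65,0,0,0,0,0,0,0.65,0,0,0,0,0,0,0.65]'

```text
clock: 42.18
position: [0.4729, 0.2041, 0.1701]
ee_rot: [-0.0, 0.001, 1.0, -0.0]
contact_force: [0.5, -0.8, -0.8]
width: 0.0555
```

```bash
python3 look.py w26; python3 - <<'E'
from h import *
import pickle
s,im=pickle.load(open('w26.pkl','rb'));print(proj('wrist',[[.472,.205,.1025],[.472,.205,.0795]],st=s))
save('w26a',im[90:300,220:480],3)
E
```

```text
42.175 [472.9 204.1 170.1] 0.0555 [ 0.5 -0.8 -0.8]
[[-1.0, 0.002, -0.0], [0.002, 1.0, -0.001], [0.0, -0.001, -1.0]]
[[321.97683292 219.26290452]
 [321.97231499 208.06785698]]
```

View pics/w26.png

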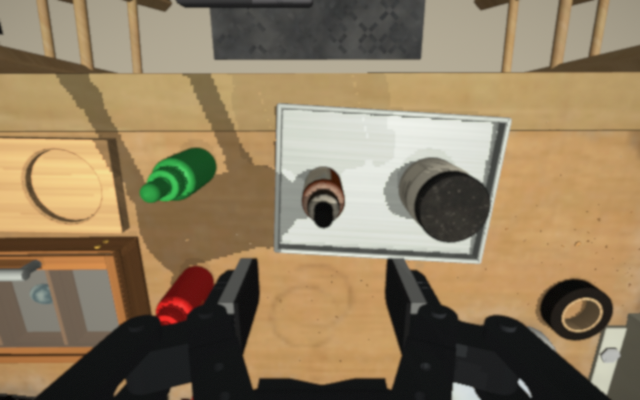

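Request:
drive_tool --targets '[0,0,0,0.5,1,30,0.65,0,0,0,0,0,45,0.65,0,0,0,0,0,45,0.65,0,0,0,0,0,14,0.65,0,0,0,0,0,0,0.65,0,0,0,0,0,0,0.5,0,0,0,0,0,0,0.2,0,0,0,0,0,0,0.2,0,0,0,0,0,0,0.2,0,0,0,0,0,0,0.2]' --grip_force 30

```text
clock: 43.48
position: [0.4738, 0.2063, 0.0379]
ee_rot: [0.002, 0.0, 1.0, 0.0]
contact_force: [0.4, -1.8, 7.4]
width: 0.0315
```

```bash
python3 look.py w27
```

```text
43.475 [473.8 206.3  37.9] 0.0315 [ 0.4 -1.8  7.4]
[[-1.0, 0.0, 0.004], [0.0, 1.0, 0.001], [-0.004, 0.001, -1.0]]
```

View pics/w27.png

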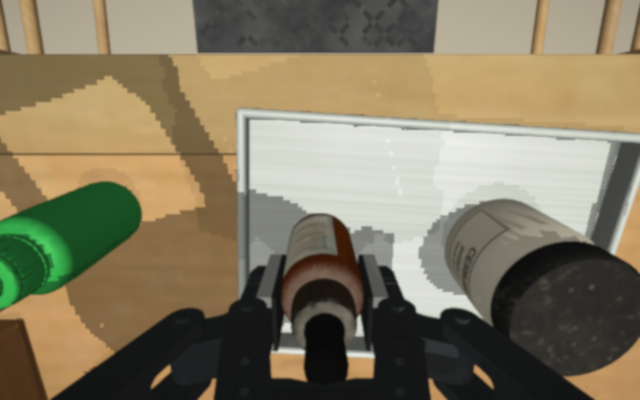

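Request:
drive_tool --targets '[0,0,0,0,0,-20,0.2,0,0,0,0,0,-40,0.2,0,0,0,0,0,-45,0.2,0,0,0,0,0,-40,0.2,0,0,0,0,-20,0,0.2,0,0,0,0,-40,0,0.2,0,0,0,0,-50,0,0.2,0,0,0,0,-50,0,0.2,0,0,0,0,-50,0,0.2,0,0,0,0,-50,0,0.2,0,0,0,0,-40,0,0.2,0,0,0,0,-18,0,0.2]'

```text
clock: 45.02
position: [0.4719, -0.1136, 0.1814]
ee_rot: [0.0, 0.002, 1.0, -0.0]
contact_force: [-0.4, 0.4, -1.0]
width: 0.0312
```

Request:
drive_tool --targets '[0,0,0,0,0,0,0.2,0,0,0,0,0,30,0.2,0,0,0,0,0,45,0.2,0,0,0,0,0,40,0.2,0,0,0,0,0,7,0.2,0,0,0,0,0,0,0.2,0,0,0,0,0,0,0.2]'

```text
clock: 45.9
position: [0.4735, -0.112, 0.0608]
ee_rot: [0.002, 0.0, 1.0, -0.0]
contact_force: [-0.2, -1.2, -0.5]
width: 0.0313
```

```bash
python3 look.py w28
```

```text
45.9 [ 473.5 -112.    60.8] 0.0313 [-0.2 -1.2 -0.5]
[[-1.0, 0.0, 0.003], [0.0, 1.0, -0.001], [-0.003, -0.001, -1.0]]
```

View pics/w28.png

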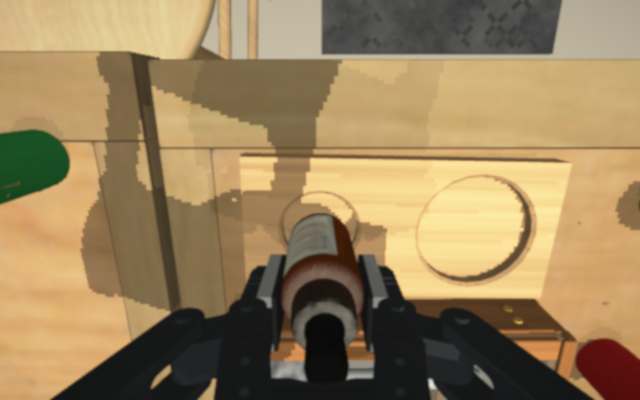

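Request:
drive_tool --targets '[0,0,0,0.5,-0.5,6,0.2,0,0,0,0,0,6,0.2,0,0,0,0,0,5,0.2,0,0,0,0,0,0,0.2,0,0,0,0,0,0,0.2]'

```text
clock: 46.58
position: [0.4716, -0.1125, 0.0421]
ee_rot: [-0.0, 0.001, 1.0, 0.0]
contact_force: [0.5, -1.6, -0.6]
width: 0.0315
```

No contact yet; the foot is already below the rim, in the recess. A little lower.

Request:
drive_tool --targets '[0,0,0,0,0,1.5,0.2,0,0,0,0,0,1,0.2,0,0,0,0,0,0,0.2,0,0,0,0,0,0,0.2]'

```text
clock: 47.08
position: [0.4719, -0.1126, 0.0404]
ee_rot: [0.001, 0.0, 1.0, -0.0]
contact_force: [-1.3, -0.0, 5.7]
width: 0.0315
```

Request:
drive_tool --targets '[0,0,0,0,0,0,0.45,0,0,0,0,0,0,0.65,0,0,0,0,0,0,0.65,0,0,0,0,0,-30,0.65,0,0,0,0,0,-50,0.65,0,0,0,0,0,-50,0.65,0,0,0,0,0,0,0.65]'

```text
clock: 47.95
position: [0.4743, -0.1135, 0.1736]
ee_rot: [0.004, 0.0, 1.0, -0.002]
contact_force: [-0.5, -0.3, -0.6]
width: 0.0554
```

```bash
python3 look.py w29 wrist 200,500,100,300
```

```text
47.95 [ 474.3 -113.5  173.6] 0.0554 [-0.5 -0.3 -0.6]
[[-1.0, 0.001, 0.009], [0.001, 1.0, -0.003], [-0.009, -0.003, -1.0]]
k 2.6
```

View pics/w29.png

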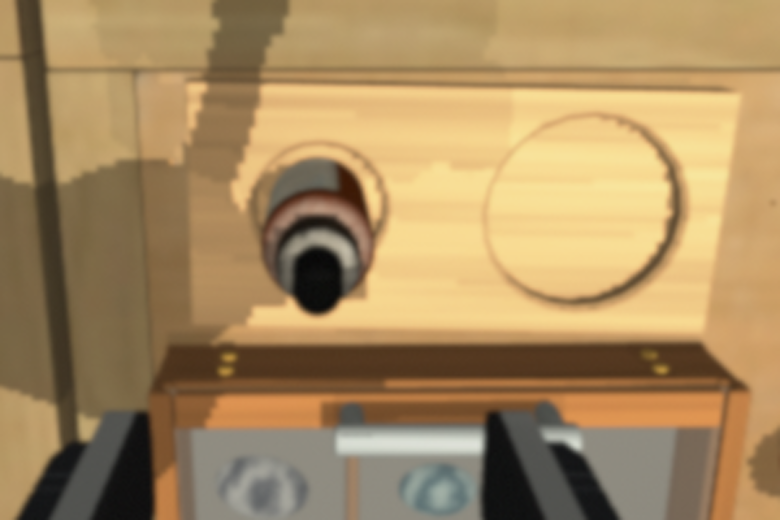

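The dropper is upright in the narrow recess. Next, the jar.

Request:
drive_tool --targets '[0,0,0,0,20,0,0.9,0,0,0,-1,45,0,0.9,0,0,0,-1,58,0,0.9,0,0,0,-1,58,0,0.9,0,0,0,-1,58,0,0.9,0,0,0,0,58,0,0.9,0,0,0,0,58,0,0.9,0,0,0,0,40,0,0.9,0,0,0,0,17,0,0.9,0,0,0,0,0,0,0.9,0,0,0,0,0,0,0.9]'

```text
clock: 49.38
position: [0.4755, 0.2979, 0.1691]
ee_rot: [-0.001, 0.001, 1.0, -0.001]
contact_force: [0.4, -0.5, 0.6]
width: 0.0767
```

```bash
python3 look.py w30;  python3 - <<'E'
from h import *
import pickle
s,im=pickle.load(open('w30.pkl','rb'));print(proj('wrist',[[.476,.300,.0705]],st=s))
g=im.max(2);m=((g<75)).astype(np.uint8);m[255:]=0;m[:140]=0;m[:,:250]=0;m[:,400:]=0
n,l,st,ce=cv2.connectedComponentsWithStats(m);i=1+st[1:,4].argmax()
print(st[i],ray('wrist',[ce[i]],.0705,st=s))
E
```

```text
49.375 [475.5 297.9 169.1] 0.0767 [ 0.4 -0.5  0.6]
[[-1.0, 0.002, -0.001], [0.002, 1.0, -0.002], [0.001, -0.002, -1.0]]
[[323.70526532 206.57677901]]
[ 289  168   72   71 4005] [[0.47348537 0.30046612 0.0705    ]]
```

View pics/w30.png

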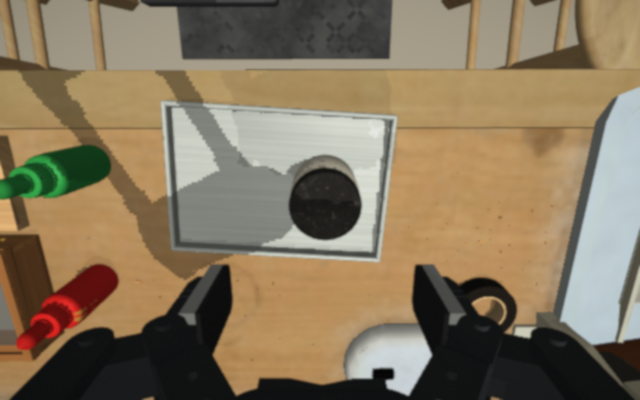

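The jar lid is at (325,203), upright. Descending to grip.

Request:
drive_tool --targets '[0,0,0,1,2,30,0.9,0,0,0,0,0,50,0.9,0,0,0,0,0,45,0.9,0,0,0,0,0,15,0.9,0,0,0,0,0,0,0.88,0,0,0,0,0,0,0.7,0,0,0,0,0,0,0.4,0,0,0,0,0,0,0.4,0,0,0,0,0,0,0.4,0,0,0,0,0,0,0.4]' --grip_force 30

```text
clock: 50.68
position: [0.4764, 0.3018, 0.0319]
ee_rot: [0.002, 0.0, 1.0, 0.001]
contact_force: [-0.8, -2.9, 6.6]
width: 0.0528
```

```bash
python3 look.py w31
```

```text
50.675 [476.4 301.8  31.9] 0.0528 [-0.8 -2.9  6.6]
[[-1.0, 0.0, 0.004], [0.0, 1.0, 0.001], [-0.004, 0.001, -1.0]]
```

View pics/w31.png

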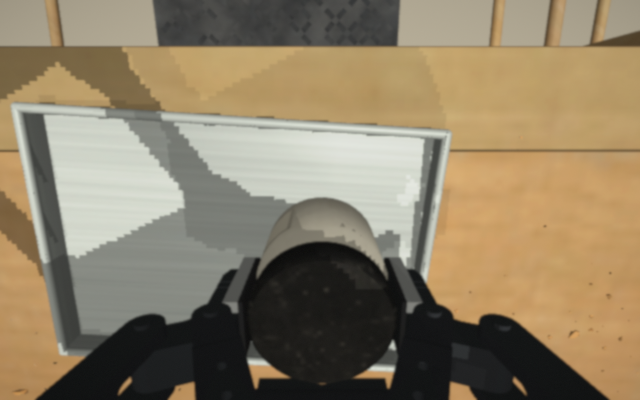

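Request:
drive_tool --targets '[0,0,0,0,0,-20,0.4,0,0,0,0,0,-40,0.4,0,0,0,0,0,-40,0.4,0,0,0,0,0,-40,0.4,0,0,0,0,-20,0,0.4,0,0,0,1,-40,0,0.4,0,0,0,1,-50,0,0.4,0,0,0,1,-50,0,0.4,0,0,0,0,-50,0,0.4,0,0,0,0,-50,0,0.4,0,0,0,0,-43,0,0.4,0,0,0,0,-21,0,0.4]'

```text
clock: 52.22
position: [0.4701, -0.0249, 0.1687]
ee_rot: [-0.001, 0.002, 1.0, -0.0]
contact_force: [1.4, 0.5, -1.8]
width: 0.053
```

Request:
drive_tool --targets '[0,0,0,0,0,0,0.4,0,0,0,0,0,30,0.4,0,0,0,0,0,45,0.4,0,0,0,0,0,35,0.4,0,0,0,0,0,7,0.4,0,0,0,0,0,0,0.4,0,0,0,0,0,0,0.4]'

```text
clock: 53.1
position: [0.4728, -0.0225, 0.054]
ee_rot: [0.001, 0.0, 1.0, -0.0]
contact_force: [-0.1, -0.4, -1.2]
width: 0.0527
```

```bash
python3 look.py w32;python3 look.py s32 scene 170,440,150,300
```

```text
53.1 [472.8 -22.5  54. ] 0.0527 [-0.1 -0.4 -1.2]
[[-1.0, 0.001, 0.003], [0.001, 1.0, -0.0], [-0.003, -0.0, -1.0]]
53.15 [472.8 -22.5  54. ] 0.053 [-0.1  0.4 -0.8]
[[-1.0, 0.001, 0.003], [0.001, 1.0, -0.0], [-0.003, -0.0, -1.0]]
k 2.888888888888889
```

View pics/w32.png

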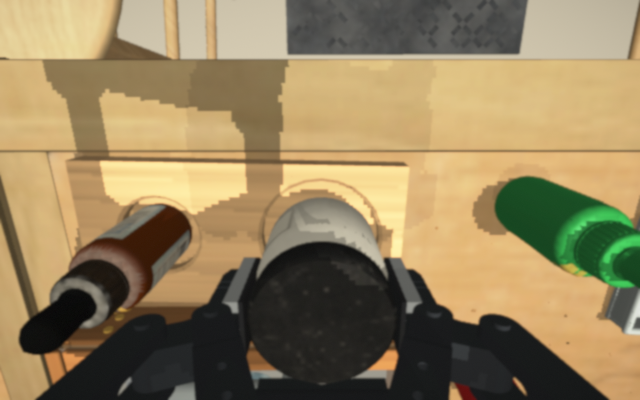

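View pics/s32.png

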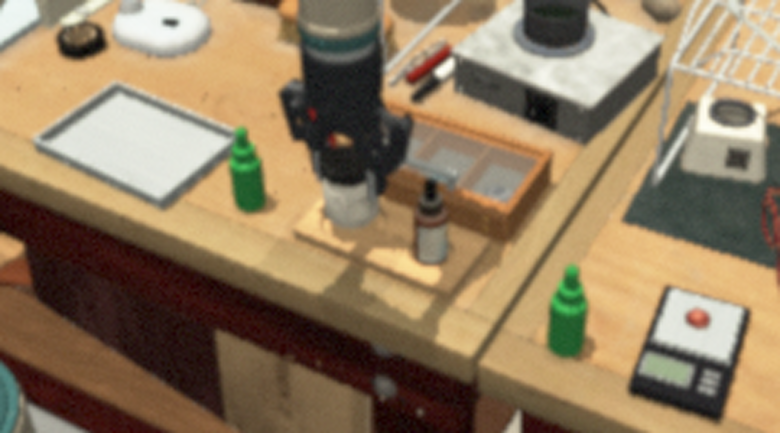

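Request:
drive_tool --targets '[0,0,0,0,-0.5,6,0.4,0,0,0,0,0,6,0.4,0,0,0,0,0,4,0.4,0,0,0,0,0,0,0.4,0,0,0,0,0,0,0.4]'

```text
clock: 53.82
position: [0.4716, -0.023, 0.0366]
ee_rot: [-0.0, 0.0, 1.0, 0.0]
contact_force: [-0.8, -0.2, -1.6]
width: 0.0531
```

Request:
drive_tool --targets '[0,0,0,0,0,1.5,0.4,0,0,0,0,0,1,0.4,0,0,0,0,0,0,0.4,0,0,0,0,0,0,0.4]'

```text
clock: 54.32
position: [0.4716, -0.023, 0.0345]
ee_rot: [0.0, 0.0, 1.0, -0.0]
contact_force: [-1.6, 0.0, 2.5]
width: 0.0524
```

Contact at the predicted 34.4 mm. Releasing, then rising clear and drawing back for the check.

Request:
drive_tool --targets '[0,0,0,0,0,0,0.7,0,0,0,0,0,0,0.88,0,0,0,0,0,0,0.88,0,0,0,0,0,-30,0.88,0,0,0,0,0,-50,0.88,0,0,0,0,0,-60,0.88,0,0,0,0,0,-60,0.88,0,0,0,20,-20,-30,0.88,0,0,0,30,-20,0,0.88,0,0,0,0,0,0,0.88,0,0,0,0,0,0,0.88]'

```text
clock: 55.7
position: [0.4218, -0.0628, 0.2641]
ee_rot: [0.0, 0.001, 1.0, 0.0]
contact_force: [0.5, -0.1, 0.9]
width: 0.075
```

```bash
python3 look.py w33; python3 look.py s33 scene 170,440,150,300;python3 look.py t33 top 190,460,140,245
```

```text
55.7 [421.8 -62.8 264.1] 0.075 [ 0.5 -0.1  0.9]
[[-1.0, 0.001, 0.001], [0.001, 1.0, 0.001], [-0.001, 0.001, -1.0]]
55.75 [422.  -62.7 263.9] 0.0749 [-0.1  0.2 -0.3]
[[-1.0, 0.001, 0.0], [0.001, 1.0, 0.001], [-0.0, 0.001, -1.0]]
k 2.888888888888889
55.8 [422.1 -62.6 263.8] 0.0751 [ 0.1 -0.1 -0. ]
[[-1.0, 0.0, -0.0], [0.0, 1.0, 0.001], [0.0, 0.001, -1.0]]
k 2.888888888888889
```

View pics/w33.png

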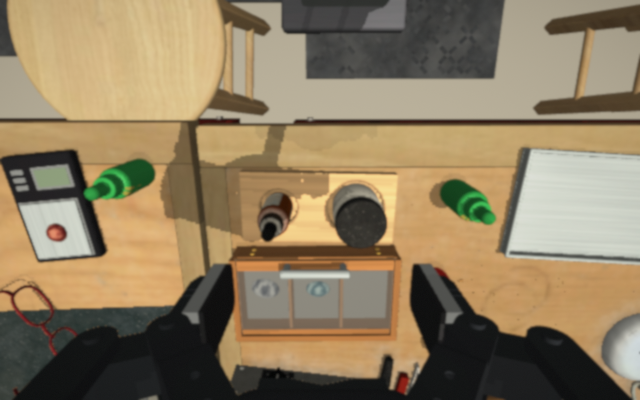

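View pics/s33.png

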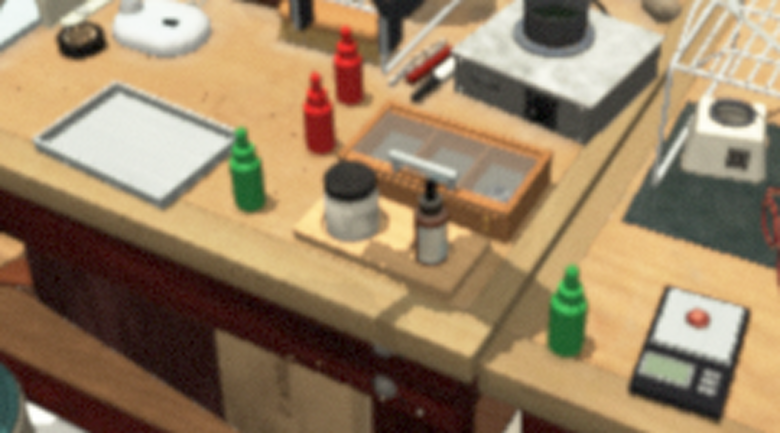

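View pics/t33.png

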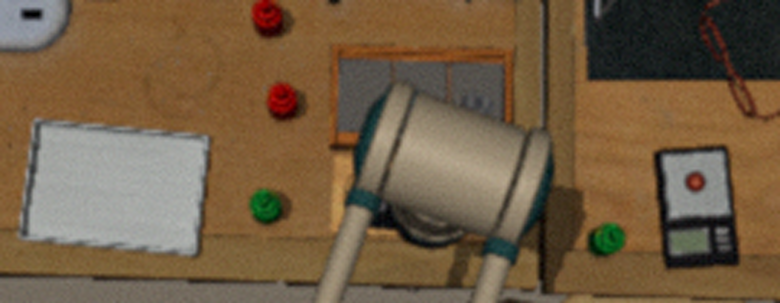

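```bash
python3 - <<'E'
from h import *
import pickle
a=np.load('pics/scene0.npy').astype(np.float32).mean(2);b=pickle.load(open('s33.pkl','rb'))[1].astype(np.float32).mean(2)
sl=np.s_[196:218,300:332]
print('bar shift px',cv2.phaseCorrelate(np.ascontiguousarray(a[sl]),np.ascontiguousarray(b[sl])))
P=proj('scene',[[.533,-.07,.06],[.523,-.07,.06]]);print('10mm =',P[1]-P[0])
sl=np.s_[198:245,275:335]
print('jar/bottle',cv2.phaseCorrelate(np.ascontiguousarray(a[sl]),np.ascontiguousarray(b[sl])))
s,im=pickle.load(open('w33.pkl','rb'))
print(ray('wrist',[(278,273),(351,273)],.063,st=s)[:,:2], ray('wrist',[(57,232)],.024,st=s)[:,:2], ray('wrist',[(360,221)],.073,st=s)[:,:2])
E
```

```text
bar shift px ((0.42274514525426277, -0.0656212605325841), 0.9912479786823193)
10mm = [-1.67215096  1.93169929]
jar/bottle ((-0.09789970105697066, -0.06946139295813225), 0.91942078338729)
[[ 0.53109311 -0.10963386]
 [ 0.53124934 -0.03021169]] [[ 0.49834806 -0.37047598]] [[ 0.46741803 -0.02343387]]
```

```bash
python3 -c "
from rig import *
print(sign_off());print(get_state()['clock'])"
```

```text
the job is handed in; nothing more can be done
None
the job is handed in; nothing more can be done
```

The whole sequence is done and handed in at about 56 s, well inside the 131 s limit. `sign_off()` gives no verdict, so what follows rests on my own last checks.

- **Moves:** I stood the jar and dropper in the tray and drew the lid open about 89 mm. The oval stone went into the empty middle compartment and the round stone onto the pan. I then slid the lid shut and stood the dropper and jar back in the stand.
- **Lid:** the bar sits within half a pixel of its starting place in the scene camera. An extra 1.5 mm push before release moved nothing.
- **Jar and dropper:** both stand upright in their recesses. The jar measures about (467, −23) mm; against my recess estimate of (473, −22) mm it is about 6 mm off centre in that last view, and the limit is 10 mm. That is larger than the recess clearance of about 5.5 mm, so I put part of it down to camera error.
- **Stones:** the round stone lies flat within about 5 mm of the pan's centre. The oval lies flat in its own compartment, and the large stone looks unmoved, though I did not measure its displacement.
- **Disagreements and missing check:** the wrist views differed from one another by up to about 3 mm, which stayed within every margin. The arm hid the stand in the final top picture, so I checked the jar and dropper only from the scene and wrist cameras.

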